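# Set the shop's return-time sign to three o'clock

## Robot

A 6-joint arm with a two-finger parallel gripper is mounted at the origin on the work surface. World frame = base frame: x ahead of the robot, y to its left, z up, the work surface at z = 0. Lengths are in mm, angles in rad, forces in N, time in s.
With the tool pointing down it reaches from about 350 to 875 mm from the base axis. Payload 4.2 kg.
Tool frame: the origin (TCP) lies where the fingers leave the gripper's body, on its centre line; the fingertips stand 73 mm ahead of it and the grasp point (between the pads) lies 54 mm ahead of it; z points along the fingers, y is the direction in which the jaws open and shut (so a half turn about z gives the same grasp; the last joint's range is limited). The gripper opens to 85 mm and grips with 20 to 120 N. Pads are 22 mm wide; open, the fingers measure 114 mm over their backs; the gripper's body (76 mm by 85 mm) begins 54 mm behind the grasp point. The pads swing forward as they close: fully open they stand 13 mm farther back than shut.
Start: joints at [-0.938, 0.385, 0.008, 0, -1.194, -0.259], TCP at [228.236, -581.814, 303.912] pointing down, gripper open.
Joint ranges: [-3.14, 3.14], [-1.21, 2.06], [-1.07, 1.41], [-3.16, 2.05], [-2.99, -0.16], [-3.1, 3.1]. Speed limits (rad/s): [2.79, 2.79, 3.14, 3.14, 3.14, 3.14].

## Interface

Orientations are given as a unit quaternion [x, y, z, w].
In Python, from bench import arm gives the robot as it stands.
- The arm moves only by the tool apply_moves, never from a script. Its argument "increments" is a list that holds one entry, the list of rows, each a list of 7 numbers: the shift along the tool's x, y, z scaled (see below), then the turn, a rotation vector about the tool's x, y, z scaled (see below), then the gripper's target within -1 to 1 (fully open at 1, half-way at 0, shut at -1). A call has 1 to 10 rows; each row is the pose to reach, as a shift and turn from the pose commanded when the call began, along the tool's axes at that moment; what a row does not reach only later rows make up. The controller multiplies each number of a shift by 100 mm and each number of a turn by 0.5 rad. A row lasts 1/10 s, in which the tool goes at most 50 mm and 8.59 degrees, less where a joint would pass 70% of its speed; a pose out of reach is approached as far as the arm can. A call with a number of a shift or a turn outside -1 to 1 is refused whole. A call with a gripper value outside its range is refused whole. The fingers move at their own pace and stop on an object; the grip force is fixed at half the most. Time passes only in rows, so rows that repeat a pose let the fingers close. It gives the time, the measured TCP pose, the force and the opening at its end, in the units of the state.
- arm.read_state(): the state, without advancing time (a new reading comes with each control period).
- arm.get_image(name): name is "side" or "top"; returns a dict with "img" (384x512x3 uint8, red, green, blue), "fx", "fy", "cx", "cy" (pixels), "pose" (4x4, takes a point from camera to world coordinates). Camera axes: x right, y up, looking along -z (the intrinsics and any distortion apply to the point x, -y, -z); pixel columns grow to the right and rows downward; lengths in mm; the calibration is good to about 2 mm. A picture is of the moment at which its call begins. There is no depth.
- arm.job_done(): hands the job in, once; it reports no verdict.
Trained networks look in a picture, given as the dict that the camera call returned (one of the last four; its "shot" number tells which), for a name from the list of things; names that differ only in an ending like _2 or _b are one class to them, and where a whole thing is asked for, a point or a joint stands for the part that bears it (a point fixed in the world has none). Each returns a list of dicts, best first, with "conf" (0 to 1); they miss things now and then, are a little off and sometimes report something else, mostly with a low value. They report only what shows in the picture. A call takes as long as a camera call.
- arm.outline_of(label, picture): "pixels" (384x512 bool, what is visible of it) and "box" ([centre column, centre row, width, height] in pixels, round what is visible of it).
- arm.mark_of(label, picture): "at" ([column, row] in pixels: a listed point, or the origin of a listed thing).
The state is a dict: "clock": time; "joints": joint angles; "joint_vel": joint speeds; "joint_efforts": joint torques, N m; "position": TCP position; "ee_rot": TCP orientation; "contact_force": force on the tool from outside, world axes, zero at the start; "wrist_torque": the same for the moment, N m; "gripper_width": finger opening in mm.
Only numpy, scipy, OpenCV 4.12 (cv2) and the standard library are available. Lean on these libraries where they do the work, as an engineer would, in place of code of your own. Each camera call takes 0.05 s, during which the arm holds its last target.

## Task

The shop is closing for a break: set the return-time sign that lies on the counter to three o'clock, by pushing its two loose hands round with a fingertip until the long hand points straight at twelve and the short hand straight at three. Push gently, without pinching or forcing the hands, let the sign lie where it is, and leave the goods and things around it undisturbed.

Things in the scene. Friction and masses are not known exactly. Their poses are not given: they have to be found in the camera images.
- sign: Blue board lying face up, 6 mm thick, white 256 mm dial with black strokes, no numerals. Origin under the dial's centre; +x points to twelve, -y to three, z up (clockwise from above: +x to -y). Reaches 180 mm from centre on the twelve side (two brass eyelets, double stroke), 140 mm on the others. Loose, 0.75 kg. Centre rivet, 18 mm wide, rises to 24 mm over the counter
- minute_hand: Long hand: black bar 10 mm wide, 4 thick, tip 106 mm from the dial's centre, tail 24. Lies 16 to 20 mm above the counter, over the short hand; beyond 64 mm from the centre only the dial is beneath. Origin on the axis, +x along the hand to its tip. Turns both ways without end on a friction washer (0.025 N m) and stays where left. Starts 1.0 to 5.2 rad clockwise of twelve
- hour_hand: Short hand: black bar 14 mm wide, 4 thick, tip 64 mm from the dial's centre, tail 16. Lies 10 to 14 mm above the counter (4 over the board), under the long hand. Origin on the axis, +x along the hand to its tip. Turns like the long hand and independently; the hands do not touch each other. Starts 2.3 to 4.8 rad clockwise of twelve
- minute_tip (a point): The point of the long hand, 106 mm from the dial's axis, at mid thickness (18 mm above the counter).
- hour_tip (a point): The point of the short hand, 64 mm from the dial's axis, at mid thickness (12 mm above the counter).
- mark_12 (a point): Where the long hand's point must come: 106 mm from the dial's axis towards twelve, 18 mm above the counter.
- mark_3 (a point): Where the short hand's point must come: 64 mm from the dial's axis towards three, 12 mm above the counter.
- cone: Bystander: cone-shaped fountain firework, blue with an orange tip, 68 mm across the foot, 170 mm high, standing beside the sign. Origin under its foot.
- battery: Bystander: black box of nine shots, 75 x 75 x 65 mm, standing beside the sign. Origin under its centre.
- tube: Bystander: black and yellow cardboard tube with a red cap, 36 mm diameter, 110 mm high, standing beside the sign. Origin under its foot.
- packet: Bystander: flat red packet, 70 x 110 x 22 mm, lying beside the sign. Origin under its centre.
- marker: Bystander: felt marker 130 mm long, 18 mm thick, lying on the sign's board between the dial and the edge on the twelve side, about 155 mm from the dial's centre. Origin under its middle.
- label_roll: Bystander: small roll of white price labels, 42 mm diameter, 20 mm high, standing on the sign's board in the corner between six and nine, about 158 mm from the dial's centre. Origin under its centre.
- lighter: Bystander: clear plastic lighter, 80 x 24 x 12 mm, lying on the counter beside the six o'clock edge of the sign. Origin under its middle.

How it is judged:
By the outcome, as a careful person would: the job done as asked, in the order asked, and still so for the second after the job is handed in, with the robot touching nothing.
It also fails if it takes over 72 s, if anything falls off the work surface, if the arm or the gripper's body presses on something with over 40 N, if the wrist force passes 120 N, or if a joint passes its speed limit or range.

## Working session

There is one attempt and no reset: what is moved stays moved. The work goes in short steps, Python scripts to look and compute and a tool call to move; the robot and the scene stay as the last step left them, time stands still between calls to the robot, and variables do not carry over. Pictures are saved under pics/ and viewed, and the job is handed in when it is done.

Besides the shell and the picture viewer there is one more tool, called after "Emit:" as name(argument=value, ...), one argument or row to a line, values as JSON. apply_moves: Moves the arm, as the interface text tells. Shifts and turns lie within -1 to 1; 1 stands for 100 mm of shift or 0.5 rad of turn. Its arguments: {"type":"object","properties":{"increments":{"type":"array"}},"required":["increments"]}

```bash
ls; mkdir -p pics; cat > h.py <<'E'
import numpy as np, cv2
from bench import arm
from scipy.spatial.transform import Rotation as R
def snap(name,fn):
    p=arm.get_image(name); cv2.imwrite('pics/'+fn,cv2.cvtColor(p['img'],cv2.COLOR_RGB2BGR)); return p
def ray(p,u,v,z):
    P=np.array(p['pose']); d=np.array([(u-p['cx'])/p['fx'],-(v-p['cy'])/p['fy'],-1.0])
    d=P[:3,:3]@d; o=P[:3,3]; return o+d*(z-o[2])/d[2]
def proj(p,X):
    P=np.array(p['pose']); c=P[:3,:3].T@(np.asarray(X,float)-P[:3,3]); return np.array([p['cx']+p['fx']*c[0]/-c[2],p['cy']-p['fy']*c[1]/-c[2]])
E
python3 - <<'E'
from h import *
s=arm.read_state(); print(s)
hts=dict(sign=0,minute_hand=18,hour_hand=12,minute_tip=18,hour_tip=12,mark_12=18,mark_3=12,cone=0,battery=0,tube=0,packet=0,marker=6,label_roll=6,lighter=0)
for c in('top','side'):
    p=snap(c,c+'0.png'); print({k:v for k,v in p.items() if k!='img'})
    for n,z in hts.items():
        try:
            for m in arm.mark_of(n,p)[:2]: print(c,n,np.round(m['at'],1),round(m['conf'],2),np.round(ray(p,*m['at'],z),1))
        except Exception as e: print(n,e)
E
```

```text
pics
{'clock': 0.0, 'joints': array([-9.38373848e-01,  3.85595061e-01,  6.63290348e-03, -4.66064383e-04,
       -1.19396553e+00, -2.58586769e-01]), 'joint_vel': array([ 3.40273659e-04, -1.61781041e-03,  1.99059371e-04,  1.94389084e-03,
        8.71376806e-05, -1.54769513e-03]), 'joint_efforts': array([ 1.07329520e-04, -3.92294168e+01,  1.88404101e+01,  4.18628410e+00,
       -4.57893329e-03,  3.68722951e-06]), 'position': array([ 228.10880303, -581.4485869 ,  302.80580151]), 'ee_rot': array([-1.85746729e-01,  9.82597054e-01,  1.05499520e-03, -2.63766767e-04]), 'contact_force': array([-0.16277586,  0.50360388,  0.16568195]), 'wrist_torque': array([-0.00599549,  0.00588844,  0.03946719]), 'gripper_width': 85.23686636505809}
{'fx': 426.7458604658736, 'fy': 426.7458604658736, 'cx': 253.50935330917565, 'cy': 193.42065270475143, 'pose': array([[-1.91069240e-02,  9.98557328e-01, -5.01815583e-02,
         5.18001686e+02],
       [-9.99214661e-01, -2.08139227e-02, -3.37170958e-02,
         3.99173595e+01],
       [-3.47129282e-02,  4.94979187e-02,  9.98170811e-01,
         9.94629729e+02],
  
[... 1786 characters left out ...]
1  12. ]
side mark_12 [313.1 186. ] 0.62 [ 553.5 -161.4   18. ]
side mark_12 [273.3 182.5] 0.55 [ 648.6 -101.3   18. ]
side mark_3 [313.1 186. ] 0.62 [ 559.1 -170.3   12. ]
side mark_3 [273.3 182.5] 0.55 [ 655.1 -109.7   12. ]
side cone [223.  238.2] 0.67 [587.  165.8   0. ]
side cone [272.6 238.7] 0.48 [497.3  87.2   0. ]
side battery [325.  163.5] 0.83 [ 623.8 -331.2    0. ]
side tube [271.2 241.3] 0.86 [493.3  97.5   0. ]
side packet [361.1 173.9] 0.76 [ 504.3 -347.5    0. ]
side marker [255.1 184.1] 0.73 [694.4 -75.4   6. ]
side label_roll [315.1 185.7] 0.71 [ 561.4 -184.5    6. ]
side label_roll [332.6 229. ] 0.7 [407.8 -36.6   6. ]
side lighter [379.5 211.4] 0.64 [ 363.4 -195.9    0. ]
```

```bash
python3 - <<'E'
import cv2
a=cv2.imread('pics/top0.png');b=cv2.imread('pics/side0.png')
cv2.imwrite('pics/top0c.png',cv2.resize(a[100:300,240:440],(800,600)[:1]*2 if 0 else (600,600),interpolation=cv2.INTER_CUBIC))
cv2.imwrite('pics/side0c.png',cv2.resize(b[120:300,180:420],(800,600),interpolation=cv2.INTER_CUBIC))
E
```

```text
(no output)
```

View pics/top0c.png

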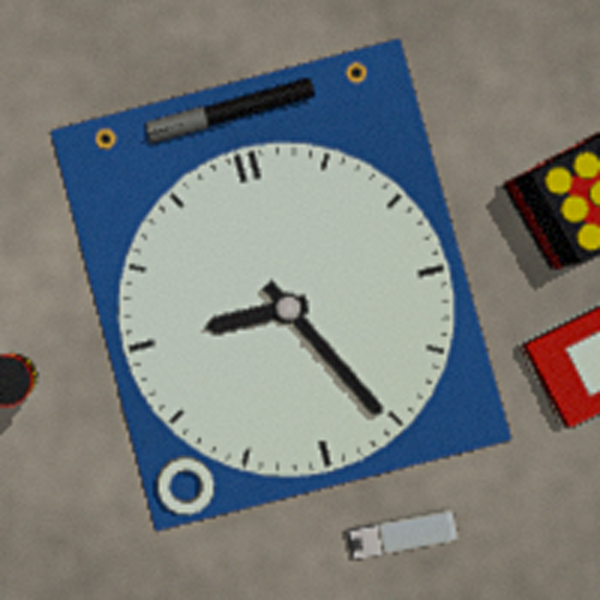

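View pics/top0.png

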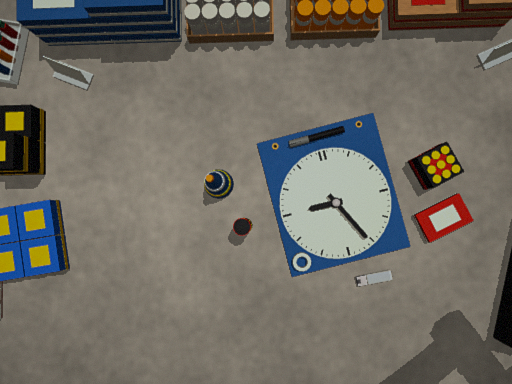

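View pics/side0c.png

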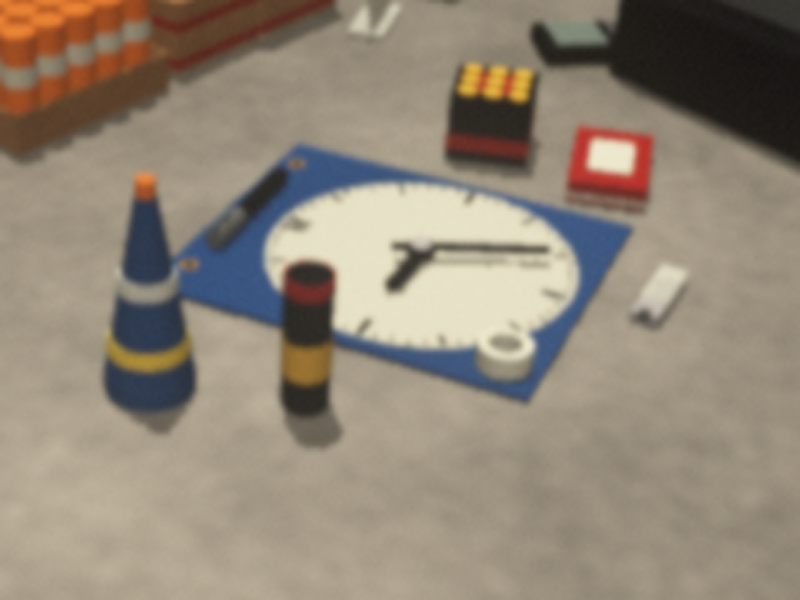

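Long hand is near 24 min, short hand near 8:40; the tags are clear in the crop. The long hand goes counter-clockwise via 3, then the short one counter-clockwise via 6, so neither push crosses the other hand. Next I fit the sign precisely.

```bash
cat >> h.py <<'E'
def rect(p,x0,y0,z,S=2.0,half=220):
    # orthorectify at height z: image col = world -y, row = -x ; S px/mm
    n=int(2*half*S)+1
    src=np.float32([[0,0],[n-1,0],[n-1,n-1],[0,n-1]])
    W=[(x0+half,y0+half),(x0+half,y0-half),(x0-half,y0-half),(x0-half,y0+half)]
    dst=np.float32([proj(p,(a,b,z)) for a,b in W])
    H=cv2.getPerspectiveTransform(dst,src)
    return cv2.warpPerspective(p['img'],H,(n,n),flags=cv2.INTER_CUBIC)
def r2w(u,v,x0,y0,S=2.0,half=220): return np.array([x0+half-v/S,y0+half-u/S])
E
python3 - <<'E'
from h import *
for c in('top','side'):
    p=snap(c,c+'1.png'); x0,y0=548,-114
    im=rect(p,x0,y0,6).astype(int); r,g,b=im[...,0],im[...,1],im[...,2]
    # blue board
    m=((b>r+40)).astype(np.uint8); k,l,st,_=cv2.connectedComponentsWithStats(m); i=1+np.argmax(st[1:,4]); m=(l==i).astype(np.uint8)
    cn,_=cv2.findContours(m,cv2.RETR_EXTERNAL,cv2.CHAIN_APPROX_NONE); cn=max(cn,key=cv2.contourArea)
    rc=cv2.minAreaRect(cn); bx=[r2w(*q,x0,y0) for q in cv2.boxPoints(rc)]; print(c,'board',np.round(bx,1).tolist(),np.round(np.array(rc[1])/2,1),rc[2])
    # dial
    inner=cv2.drawContours(np.zeros_like(m),[cv2.convexHull(cn)],-1,1,-1)
    d=((m==0)&(inner>0)&(r>120)).astype(np.uint8); k,l,st,_=cv2.connectedComponentsWithStats(d); i=1+np.argmax(st[1:,4])
    cn2,_=cv2.findContours((l==i).astype(np.uint8),cv2.RETR_EXTERNAL,cv2.CHAIN_APPROX_NONE); cn2=max(cn2,key=cv2.contourArea)
    e=cv2.fitEllipse(cv2.convexHull(cn2)); print('dial',r2w(*e[0],x0,y0).round(1),np.array(e[1])/2)
    cv2.imwrite('pics/r_%s.png'%c,cv2.cvtColor(cv2.resize(im.astype(np.uint8),(600,600)),cv2.COLOR_RGB2BGR))
E
```

```text
top board [[685.4000244140625, 64.5999984741211], [750.5, -207.1999969482422], [440.0, -281.6000061035156], [374.8999938964844, -9.800000190734863]] [319.3 279.5] 76.52684020996094
dial [ 543.3 -113.5] [256.07751465 256.30337524]
side board [[688.7999877929688, 65.0], [747.2999877929688, -204.60000610351562], [625.5, -231.0], [567.0999755859375, 38.599998474121094]] [124.5 275.8] 77.76388549804688
dial [ 628.5 -108.7] [ 88.27758789 211.38294983]
```

```bash
cat >> h.py <<'E'
C=np.array([543.3,-113.4]); TH=np.radians(13.47)
def hands(p,C=C,TH=TH,dbg=None):
    out={}
    for n,z,r0,r1 in(('min',20,68,98),('hour',14,28,58)):
        im=rect(p,C[0],C[1],z,4.0,120); g=im.max(2)
        N=g.shape[0]; v,u=np.mgrid[:N,:N]; dx=(120-v/4); dy=(120-u/4); rr=np.hypot(dx,dy)
        a=np.degrees((TH-np.arctan2(dy,dx))%(2*np.pi))
        m=(g<85)&(rr>r0)&(rr<r1)
        k,l,st,_=cv2.connectedComponentsWithStats(m.astype(np.uint8))
        out[n]=[]
        for i in range(1,k):
            if st[i,4]<600: continue
            q=l==i; mu=np.degrees((TH-np.arctan2(dy[q].mean(),dx[q].mean()))%(2*np.pi))
            # line fit (direction), independent of centre
            vx,vy,px,py=cv2.fitLine(np.stack([dx[q],dy[q]],1).astype(np.float32),cv2.DIST_L2,0,.01,.01).ravel()
            s=np.sign(vx*px+vy*py); ln=np.degrees((TH-np.arctan2(s*vy,s*vx))%(2*np.pi))
            out[n].append((st[i,4]/16,round(mu,2),round(ln,2)))
    return out
E
python3 - <<'E'
from h import *
p=snap('top','t2.png'); print(hands(p)); q=snap('side','s2.png'); print(hands(q))
im=rect(q,548,-114,6); cv2.imwrite('pics/rs.png',cv2.cvtColor(cv2.resize(im,(600,600)),cv2.COLOR_RGB2BGR))
s=arm.read_state(); print(R.from_quat(s['ee_rot']).as_matrix().round(3))
E
```

```text
{'min': [(np.float64(292.5), np.float64(154.39), np.float64(153.73))], 'hour': [(np.float64(388.625), np.float64(270.46), np.float64(271.22)), (np.float64(289.625), np.float64(153.76), np.float64(154.2))]}
{'min': [(np.float64(189.1875), np.float64(305.03), np.float64(34.72))], 'hour': [(np.float64(274.25), np.float64(269.77), np.float64(270.26))]}
[[-0.931 -0.365 -0.   ]
 [-0.365  0.931 -0.   ]
 [ 0.    -0.    -1.   ]]
```

View pics/rs.png

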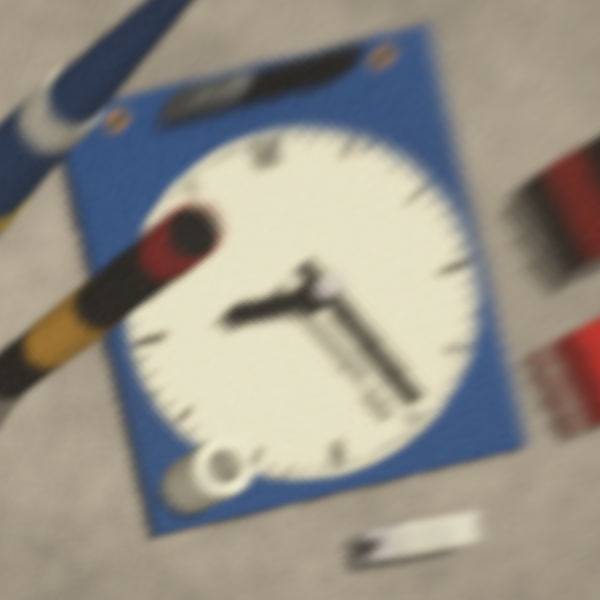

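```bash
cat > plan.py <<'E'
import json,sys,os
from h import *
# usage helper: cmd state in cmd.json: x,y,z,yaw(deg)
def load():
    return np.array(json.load(open('cmd.json')))
def save(c): json.dump([float(v) for v in c],open('cmd.json','w'))
def rows(goals,grip=-1,commit=True):
    """goals: list of (x,y,z,yaw) for one call"""
    c=load(); ps=np.radians(c[3]); M=np.array([[np.cos(ps),np.sin(ps),0],[np.sin(ps),-np.cos(ps),0],[0,0,-1]]).T
    out=[]
    for g in goals:
        d=M@(np.array(g[:3])-c[:3])/100; t=-np.radians(g[3]-c[3])/0.5
        out.append([round(float(v),3) for v in d]+[0,0,round(float(t),3),grip])
    assert np.abs(np.array(out)[:,:6]).max()<=1,out
    r=out[-1]; n=np.r_[c[:3]+M.T@np.array(r[:3])*100,c[3]-np.degrees(r[5]*.5)]
    if commit: save(n)
    print('[['+',\n'.join(json.dumps(r) for r in out)+']]'); return n
def line(goal,n,hold=0,grip=-1):
    c=load(); return rows([c+(np.array(goal)-c)*min(1,(i+1)/n) for i in range(n+hold)],grip)
def fpose(acw,r,off,z,face):
    """finger centre for hand at cw angle acw(deg); off = mm along ccw tangential; face=+1: tool x along +t, -1: along -t"""
    a=TH-np.radians(acw); u=np.array([np.cos(a),np.sin(a)]); t=np.array([-u[1],u[0]])
    p=C+r*u+off*t; return np.array([p[0],p[1],z,np.degrees(a)+90*face])
def arc(a0,a1,n,r,off,z,face,dyaw=0,hold=0,off1=None):
    off1=off if off1 is None else off1
    g=[fpose(a0+(a1-a0)*min(1,(i+1)/n),r,off+(off1-off)*min(1,(i+1)/n),z,face)+[0,0,0,dyaw] for i in range(n+hold)]
    return rows(g)
def st():
    s=arm.read_state(); m=R.from_quat(s['ee_rot']).as_matrix()
    print('t',round(s['clock'],2),'pos',s['position'].round(1),'yaw',round(float(np.degrees(np.arctan2(m[1,0],m[0,0]))),2),'tilt',m[:,2].round(4),'F',s['contact_force'].round(2),'w',round(s['gripper_width'],1),'cmd',load().round(1))
E
python3 - <<'E'
from plan import *
save([228.236,-581.814,303.912,-158.6]); st()
g=fpose(154.3,85,-28,250,-1); print(g)
c=load(); N=6
for k in range(1,N+1):
    line(c+(g-c)*k/N,4,grip=-1)
E
```

```text
t 1.7 pos [ 228.2 -581.8  303.9] yaw -158.58 tilt [-0. -0. -1.] F [-0.31  0.3   0.59] w 85.3 cmd [ 228.2 -581.8  303.9 -158.6]
[ 459.71614169 -145.38028502  250.         -230.83      ]
[[[-0.156, 0.134, 0.022, 0, 0, 0.105, -1],
[-0.312, 0.268, 0.045, 0, 0, 0.21, -1],
[-0.468, 0.402, 0.067, 0, 0, 0.315, -1],
[-0.625, 0.536, 0.09, 0, 0, 0.42, -1]]]
[[[-0.125, 0.164, 0.022, 0, 0, 0.105, -1],
[-0.249, 0.328, 0.045, 0, 0, 0.21, -1],
[-0.374, 0.491, 0.067, 0, 0, 0.315, -1],
[-0.499, 0.655, 0.09, 0, 0, 0.42, -1]]]
[[[-0.088, 0.186, 0.022, 0, 0, 0.105, -1],
[-0.176, 0.372, 0.045, 0, 0, 0.21, -1],
[-0.263, 0.559, 0.067, 0, 0, 0.315, -1],
[-0.351, 0.745, 0.09, 0, 0, 0.421, -1]]]
[[[-0.047, 0.2, 0.022, 0, 0, 0.105, -1],
[-0.094, 0.401, 0.045, 0, 0, 0.21, -1],
[-0.141, 0.601, 0.067, 0, 0, 0.315, -1],
[-0.188, 0.801, 0.089, 0, 0, 0.42, -1]]]
[[[-0.004, 0.206, 0.023, 0, 0, 0.105, -1],
[-0.009, 0.412, 0.045, 0, 0, 0.21, -1],
[-0.013, 0.618, 0.068, 0, 0, 0.315, -1],
[-0.017, 0.824, 0.09, 0, 0, 0.42, -1]]]
[[[0.039, 0.202, 0.023, 0, 0, 0.105, -1],
[0.077, 0.404, 0.045, 0, 0, 0.21, -1],
[0.116, 0.606, 0.068, 0, 0, 0.315, -1],
[0.155, 0.808, 0.09, 0, 0, 0.42, -1]]]
```

Emit:
apply_moves(
  increments=[
    [[-0.156, 0.134, 0.022, 0, 0, 0.105, -1], [-0.312, 0.268, 0.045, 0, 0, 0.21, -1], [-0.468, 0.402, 0.067, 0, 0, 0.315, -1], [-0.625, 0.536, 0.09, 0, 0, 0.42, -1]],
  ],
)

```text
clock: 2.1
position: [267.1, -508.4, 294.9]
ee_rot: [-0.081, 0.997, -0.0, 0.0]
contact_force: [0.8, 0.3, -0.5]
gripper_width: 28.2
```

Emit:
apply_moves(
  increments=[
    [[-0.125, 0.164, 0.022, 0, 0, 0.105, -1], [-0.249, 0.328, 0.045, 0, 0, 0.21, -1], [-0.374, 0.491, 0.067, 0, 0, 0.315, -1], [-0.499, 0.655, 0.09, 0, 0, 0.42, -1]],
  ],
)

```text
clock: 2.5
position: [305.7, -435.6, 286.0]
ee_rot: [0.024, 1.0, -0.0, 0.0]
contact_force: [-0.5, 0.4, 0.9]
gripper_width: 0.4
```

Emit:
apply_moves(
  increments=[
    [[-0.088, 0.186, 0.022, 0, 0, 0.105, -1], [-0.176, 0.372, 0.045, 0, 0, 0.21, -1], [-0.263, 0.559, 0.067, 0, 0, 0.315, -1], [-0.351, 0.745, 0.09, 0, 0, 0.421, -1]],
  ],
)

```text
clock: 2.9
position: [344.2, -362.8, 277.0]
ee_rot: [0.129, 0.992, -0.0, 0.0]
contact_force: [-0.1, 0.5, -0.4]
gripper_width: -0.1
```

Emit:
apply_moves(
  increments=[
    [[-0.047, 0.2, 0.022, 0, 0, 0.105, -1], [-0.094, 0.401, 0.045, 0, 0, 0.21, -1], [-0.141, 0.601, 0.067, 0, 0, 0.315, -1], [-0.188, 0.801, 0.089, 0, 0, 0.42, -1]],
  ],
)

```text
clock: 3.3
position: [382.8, -290.1, 268.2]
ee_rot: [0.232, 0.973, -0.0, 0.0]
contact_force: [0.6, -0.7, -0.3]
gripper_width: 0.1
```

Emit:
apply_moves(
  increments=[
    [[-0.004, 0.206, 0.023, 0, 0, 0.105, -1], [-0.009, 0.412, 0.045, 0, 0, 0.21, -1], [-0.013, 0.618, 0.068, 0, 0, 0.315, -1], [-0.017, 0.824, 0.09, 0, 0, 0.42, -1]],
  ],
)

```text
clock: 3.7
position: [421.4, -217.2, 259.1]
ee_rot: [0.333, 0.943, 0.0, 0.0]
contact_force: [0.8, 0.5, -0.1]
gripper_width: 0.4
```

Emit:
apply_moves(
  increments=[
    [[0.039, 0.202, 0.023, 0, 0, 0.105, -1], [0.077, 0.404, 0.045, 0, 0, 0.21, -1], [0.116, 0.606, 0.068, 0, 0, 0.315, -1], [0.155, 0.808, 0.09, 0, 0, 0.42, -1]],
  ],
)

```text
clock: 4.1
position: [459.9, -144.5, 250.1]
ee_rot: [0.43, 0.903, 0.0, 0.0]
contact_force: [0.3, -0.1, -0.1]
gripper_width: -0.1
```

```bash
python3 - <<'E'
from plan import *
st()
g=fpose(154.3,85,-28,160,-1); line(g,3)
g=fpose(154.3,85,-28,100,-1); line(g,3,2)
E
```

```text
t 4.1 pos [ 459.9 -144.5  250.1] yaw 129.08 tilt [ 5.e-04 -0.e+00 -1.e+00] F [ 0.3  -0.11 -0.06] w -0.1 cmd [ 459.7 -145.4  250.  -230.8]
[[[-0.0, 0.0, 0.3, 0, 0, 0.0, -1],
[-0.0, 0.0, 0.6, 0, 0, 0.0, -1],
[-0.0, 0.0, 0.9, 0, 0, 0.0, -1]]]
[[[-0.0, 0.0, 0.2, 0, 0, 0.0, -1],
[-0.0, 0.0, 0.4, 0, 0, 0.0, -1],
[-0.0, 0.0, 0.6, 0, 0, 0.0, -1],
[-0.0, 0.0, 0.6, 0, 0, 0.0, -1],
[-0.0, 0.0, 0.6, 0, 0, 0.0, -1]]]
```

Emit:
apply_moves(
  increments=[
    [[0, 0, 0.3, 0, 0, 0, -1], [0, 0, 0.6, 0, 0, 0, -1], [0, 0, 0.9, 0, 0, 0, -1]],
  ],
)

```text
clock: 4.4
position: [459.9, -145.0, 159.5]
ee_rot: [0.429, 0.903, 0.0, 0.001]
contact_force: [1.1, -0.5, -0.3]
gripper_width: -0.1
```

Emit:
apply_moves(
  increments=[
    [[0, 0, 0.2, 0, 0, 0, -1], [0, 0, 0.4, 0, 0, 0, -1], [0, 0, 0.6, 0, 0, 0, -1], [0, 0, 0.6, 0, 0, 0, -1], [0, 0, 0.6, 0, 0, 0, -1]],
  ],
)

```text
clock: 4.9
position: [459.9, -145.4, 100.3]
ee_rot: [0.429, 0.903, -0.0, 0.0]
contact_force: [-0.9, -1.0, 0.1]
gripper_width: 0.1
```

```bash
python3 - <<'E'
from plan import *
st()
p=snap('top','t3.png');q=snap('side','s3.png')
a=p['img'][100:300,240:440];b=q['img'][120:270,200:400]
im=np.hstack([cv2.resize(a,(400,400),interpolation=2),cv2.resize(b,(400,400),interpolation=2)])
cv2.imwrite('pics/ab3.png',cv2.cvtColor(im,cv2.COLOR_RGB2BGR)); 
E
```

```text
t 4.9 pos [ 459.9 -145.4  100.3] yaw 129.22 tilt [-1.e-04 -3.e-04 -1.e+00] F [-0.89 -1.01  0.06] w 0.1 cmd [ 459.7 -145.4  100.  -230.8]
```

View pics/ab3.png

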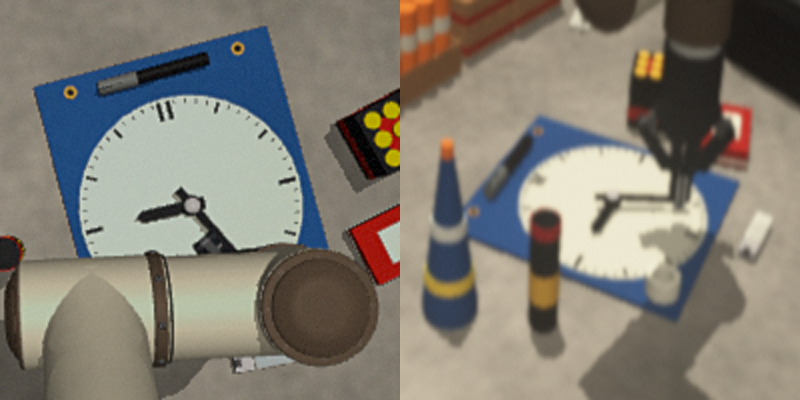

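```bash
python3 - <<'E'
from plan import *
p=arm.get_image('top');q=arm.get_image('side')
for X in[(459.7,-145.4,27),(*fpose(154.3,106,0,0,1)[:2],18),(*fpose(154.3,85,0,0,1)[:2],18)]:
    a=(proj(p,X)-[240,100])*2; b=(proj(q,X)-[200,120])*[2,400/150]+[400,0]; print(np.round(X),a.round(),b.round())
E
```

```text
[ 460. -145.   27.] [223. 278.] [678. 206.]
[ 461. -180.   18.] [253. 276.] [690. 200.]
[ 477. -167.   18.] [240. 262.] [675. 199.]
```

```bash
python3 - <<'E'
from plan import *
line(fpose(154.3,85,-28,85,-1),3,1)
arc(154.3,154.3,4,85,-27,85,-1,off1=-17)
for k in range(3): arc(154.3-25*k,154.3-25*(k+1),10,85,-16.5,85,-1)
E
```

```text
[[[-0.0, 0.0, 0.05, 0, 0, 0.0, -1],
[-0.0, 0.0, 0.1, 0, 0, 0.0, -1],
[-0.0, 0.0, 0.15, 0, 0, 0.0, -1],
[-0.0, 0.0, 0.15, 0, 0, 0.0, -1]]]
[[[-0.035, 0.0, 0.0, 0, 0, 0.0, -1],
[-0.06, 0.0, 0.0, 0, 0, 0.0, -1],
[-0.085, 0.0, 0.0, 0, 0, 0.0, -1],
[-0.11, 0.0, 0.0, 0, 0, 0.0, -1]]]
[[[-0.043, -0.006, 0.0, 0, 0, -0.087, -1],
[-0.08, -0.011, 0.0, 0, 0, -0.174, -1],
[-0.118, -0.014, 0.0, 0, 0, -0.261, -1],
[-0.155, -0.015, 0.0, 0, 0, -0.349, -1],
[-0.193, -0.015, 0.0, 0, 0, -0.436, -1],
[-0.231, -0.013, 0.0, 0, 0, -0.523, -1],
[-0.269, -0.01, 0.0, 0, 0, -0.611, -1],
[-0.306, -0.005, 0.0, 0, 0, -0.698, -1],
[-0.343, 0.002, 0.0, 0, 0, -0.785, -1],
[-0.38, 0.01, 0.0, 0, 0, -0.872, -1]]]
[[[-0.037, -0.006, 0.0, 0, 0, -0.088, -1],
[-0.075, -0.011, 0.0, 0, 0, -0.175, -1],
[-0.113, -0.014, 0.0, 0, 0, -0.262, -1],
[-0.15, -0.016, 0.0, 0, 0, -0.349, -1],
[-0.188, -0.015, 0.0, 0, 0, -0.437, -1],
[-0.226, -0.014, 0.0, 0, 0, -0.524, -1],
[-0.263, -0.01, 0.0, 0, 0, -0.611, -1],
[-0.301, -0.005, 0.0, 0, 0, -0.698, -1],
[-0.338, 0.002, 0.0, 0, 0, -0.786, -1],
[-0.375, 0.01, 0.0, 0, 0, -0.873, -1]]]
[[[-0.037, -0.006, 0.0, 0, 0, -0.087, -1],
[-0.075, -0.011, 0.0, 0, 0, -0.175, -1],
[-0.112, -0.014, 0.0, 0, 0, -0.262, -1],
[-0.15, -0.016, 0.0, 0, 0, -0.349, -1],
[-0.188, -0.015, 0.0, 0, 0, -0.436, -1],
[-0.226, -0.014, 0.0, 0, 0, -0.524, -1],
[-0.263, -0.01, 0.0, 0, 0, -0.611, -1],
[-0.301, -0.005, 0.0, 0, 0, -0.698, -1],
[-0.338, 0.002, 0.0, 0, 0, -0.785, -1],
[-0.375, 0.01, 0.0, 0, 0, -0.873, -1]]]
```

Emit:
apply_moves(
  increments=[
    [[0, 0, 0.05, 0, 0, 0, -1], [0, 0, 0.1, 0, 0, 0, -1], [0, 0, 0.15, 0, 0, 0, -1], [0, 0, 0.15, 0, 0, 0, -1]],
  ],
)

```text
clock: 5.5
position: [459.0, -145.3, 84.2]
ee_rot: [0.429, 0.903, -0.0, -0.001]
contact_force: [0.4, -0.5, -0.4]
gripper_width: 0.2
```

Emit:
apply_moves(
  increments=[
    [[-0.035, 0, 0, 0, 0, 0, -1], [-0.06, 0, 0, 0, 0, 0, -1], [-0.085, 0, 0, 0, 0, 0, -1], [-0.11, 0, 0, 0, 0, 0, -1]],
  ],
)

```text
clock: 5.9
position: [466.8, -154.0, 85.1]
ee_rot: [0.429, 0.903, 0.0, 0.0]
contact_force: [0.0, 0.3, 0.1]
gripper_width: -0.3
```

Emit:
apply_moves(
  increments=[
    [[-0.043, -0.006, 0, 0, 0, -0.087, -1], [-0.08, -0.011, 0, 0, 0, -0.174, -1], [-0.118, -0.014, 0, 0, 0, -0.261, -1], [-0.155, -0.015, 0, 0, 0, -0.349, -1], [-0.193, -0.015, 0, 0, 0, -0.436, -1], [-0.231, -0.013, 0, 0, 0, -0.523, -1], [-0.269, -0.01, 0, 0, 0, -0.611, -1], [-0.306, -0.005, 0, 0, 0, -0.698, -1], [-0.343, 0.002, 0, 0, 0, -0.785, -1], [-0.38, 0.01, 0, 0, 0, -0.872, -1]],
  ],
)

```text
clock: 6.9
position: [491.3, -182.9, 85.0]
ee_rot: [0.223, 0.975, 0.0, -0.0]
contact_force: [-0.2, 0.4, 0.8]
gripper_width: 0.0
```

```bash
python3 - <<'E'
from plan import *
st()
p=snap('top','t4.png');q=snap('side','s4.png')
a=p['img'][100:300,240:440];b=q['img'][120:270,200:400]
im=np.hstack([cv2.resize(a,(400,400),interpolation=2),cv2.resize(b,(400,400),interpolation=2)])
cv2.imwrite('pics/ab4.png',cv2.cvtColor(im,cv2.COLOR_RGB2BGR)); 
E
```

```text
t 6.9 pos [ 491.3 -182.9   85. ] yaw 154.26 tilt [-3.e-04  1.e-04 -1.e+00] F [-0.19  0.4   0.77] w 0.0 cmd [ 563.1 -197.7   85.  -155.8]
```

View pics/ab4.png

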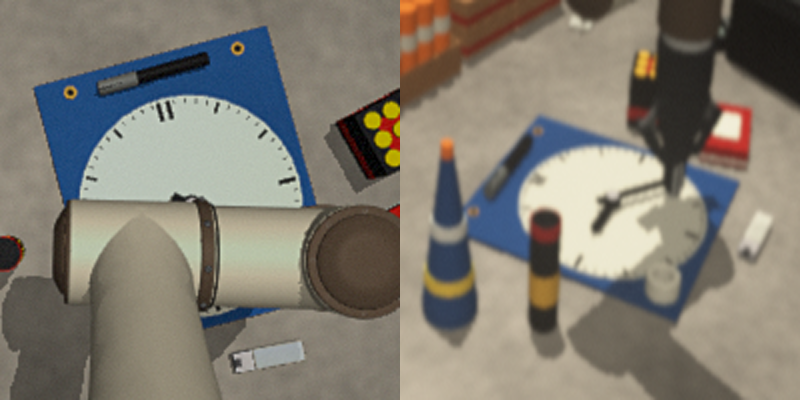

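The side view shows the long hand following the finger (pixel 670,183), with the sign unmoved. I'll continue.

Emit:
apply_moves(
  increments=[
    [[-0.037, -0.006, 0, 0, 0, -0.088, -1], [-0.075, -0.011, 0, 0, 0, -0.175, -1], [-0.113, -0.014, 0, 0, 0, -0.262, -1], [-0.15, -0.016, 0, 0, 0, -0.349, -1], [-0.188, -0.015, 0, 0, 0, -0.437, -1], [-0.226, -0.014, 0, 0, 0, -0.524, -1], [-0.263, -0.01, 0, 0, 0, -0.611, -1], [-0.301, -0.005, 0, 0, 0, -0.698, -1], [-0.338, 0.002, 0, 0, 0, -0.786, -1], [-0.375, 0.01, 0, 0, 0, -0.873, -1]],
  ],
)

```text
clock: 8.0
position: [525.2, -198.1, 84.9]
ee_rot: [0.007, 1.0, 0.0, -0.0]
contact_force: [0.4, 0.3, 0.1]
gripper_width: 0.0
```

Emit:
apply_moves(
  increments=[
    [[-0.037, -0.006, 0, 0, 0, -0.087, -1], [-0.075, -0.011, 0, 0, 0, -0.175, -1], [-0.112, -0.014, 0, 0, 0, -0.262, -1], [-0.15, -0.016, 0, 0, 0, -0.349, -1], [-0.188, -0.015, 0, 0, 0, -0.436, -1], [-0.226, -0.014, 0, 0, 0, -0.524, -1], [-0.263, -0.01, 0, 0, 0, -0.611, -1], [-0.301, -0.005, 0, 0, 0, -0.698, -1], [-0.338, 0.002, 0, 0, 0, -0.785, -1], [-0.375, 0.01, 0, 0, 0, -0.873, -1]],
  ],
)

```text
clock: 9.0
position: [562.8, -197.7, 84.9]
ee_rot: [-0.21, 0.978, 0.0, -0.0]
contact_force: [-0.1, -0.4, -0.1]
gripper_width: 0.5
```

```bash
python3 - <<'E'
from plan import *
st()
a=79.3
for n in (79.3-25,79.3-50,5):
    arc(a,n,10,85,-16.5,85,-1); a=n
E
```

```text
t 9.0 pos [ 562.8 -197.7   84.9] yaw -155.77 tilt [-5.e-04  1.e-04 -1.e+00] F [-0.14 -0.44 -0.07] w 0.5 cmd [ 563.1 -197.7   85.  -155.8]
[[[-0.037, -0.006, 0.0, 0, 0, -0.087, -1],
[-0.074, -0.011, 0.0, 0, 0, -0.174, -1],
[-0.112, -0.014, 0.0, 0, 0, -0.261, -1],
[-0.15, -0.015, 0.0, 0, 0, -0.349, -1],
[-0.188, -0.015, 0.0, 0, 0, -0.436, -1],
[-0.225, -0.014, 0.0, 0, 0, -0.523, -1],
[-0.263, -0.01, 0.0, 0, 0, -0.611, -1],
[-0.3, -0.005, 0.0, 0, 0, -0.698, -1],
[-0.338, 0.002, 0.0, 0, 0, -0.785, -1],
[-0.374, 0.01, 0.0, 0, 0, -0.872, -1]]]
[[[-0.038, -0.006, 0.0, 0, 0, -0.088, -1],
[-0.075, -0.011, 0.0, 0, 0, -0.175, -1],
[-0.113, -0.014, 0.0, 0, 0, -0.262, -1],
[-0.151, -0.016, 0.0, 0, 0, -0.349, -1],
[-0.188, -0.016, 0.0, 0, 0, -0.437, -1],
[-0.226, -0.014, 0.0, 0, 0, -0.524, -1],
[-0.264, -0.01, 0.0, 0, 0, -0.611, -1],
[-0.301, -0.005, 0.0, 0, 0, -0.698, -1],
[-0.338, 0.002, 0.0, 0, 0, -0.786, -1],
[-0.375, 0.01, 0.0, 0, 0, -0.873, -1]]]
[[[-0.036, -0.006, 0.0, 0, 0, -0.085, -1],
[-0.073, -0.011, 0.0, 0, 0, -0.17, -1],
[-0.109, -0.014, 0.0, 0, 0, -0.254, -1],
[-0.146, -0.016, 0.0, 0, 0, -0.339, -1],
[-0.183, -0.016, 0.0, 0, 0, -0.424, -1],
[-0.219, -0.014, 0.0, 0, 0, -0.509, -1],
[-0.256, -0.011, 0.0, 0, 0, -0.594, -1],
[-0.292, -0.007, 0.0, 0, 0, -0.679, -1],
[-0.329, -0.0, 0.0, 0, 0, -0.763, -1],
[-0.364, 0.007, 0.0, 0, 0, -0.848, -1]]]
```

Emit:
apply_moves(
  increments=[
    [[-0.037, -0.006, 0, 0, 0, -0.087, -1], [-0.074, -0.011, 0, 0, 0, -0.174, -1], [-0.112, -0.014, 0, 0, 0, -0.261, -1], [-0.15, -0.015, 0, 0, 0, -0.349, -1], [-0.188, -0.015, 0, 0, 0, -0.436, -1], [-0.225, -0.014, 0, 0, 0, -0.523, -1], [-0.263, -0.01, 0, 0, 0, -0.611, -1], [-0.3, -0.005, 0, 0, 0, -0.698, -1], [-0.338, 0.002, 0, 0, 0, -0.785, -1], [-0.374, 0.01, 0, 0, 0, -0.872, -1]],
  ],
)

```text
clock: 10.0
position: [596.6, -181.4, 84.9]
ee_rot: [-0.416, 0.909, 0.0, -0.0]
contact_force: [-0.3, -0.4, -0.2]
gripper_width: 0.1
```

Emit:
apply_moves(
  increments=[
    [[-0.038, -0.006, 0, 0, 0, -0.088, -1], [-0.075, -0.011, 0, 0, 0, -0.175, -1], [-0.113, -0.014, 0, 0, 0, -0.262, -1], [-0.151, -0.016, 0, 0, 0, -0.349, -1], [-0.188, -0.016, 0, 0, 0, -0.437, -1], [-0.226, -0.014, 0, 0, 0, -0.524, -1], [-0.264, -0.01, 0, 0, 0, -0.611, -1], [-0.301, -0.005, 0, 0, 0, -0.698, -1], [-0.338, 0.002, 0, 0, 0, -0.786, -1], [-0.375, 0.01, 0, 0, 0, -0.873, -1]],
  ],
)

```text
clock: 11.0
position: [620.4, -152.3, 84.9]
ee_rot: [-0.603, 0.797, 0.0, -0.0]
contact_force: [-0.1, -0.4, 0.4]
gripper_width: 0.3
```

Emit:
apply_moves(
  increments=[
    [[-0.036, -0.006, 0, 0, 0, -0.085, -1], [-0.073, -0.011, 0, 0, 0, -0.17, -1], [-0.109, -0.014, 0, 0, 0, -0.254, -1], [-0.146, -0.016, 0, 0, 0, -0.339, -1], [-0.183, -0.016, 0, 0, 0, -0.424, -1], [-0.219, -0.014, 0, 0, 0, -0.509, -1], [-0.256, -0.011, 0, 0, 0, -0.594, -1], [-0.292, -0.007, 0, 0, 0, -0.679, -1], [-0.329, 0, 0, 0, 0, -0.763, -1], [-0.364, 0.007, 0, 0, 0, -0.848, -1]],
  ],
)

```text
clock: 12.0
position: [629.5, -117.0, 84.9]
ee_rot: [0.758, -0.653, -0.0, 0.0]
contact_force: [0.9, -0.5, -0.0]
gripper_width: 0.2
```

```bash
python3 - <<'E'
from plan import *
st()
p=snap('top','t5.png');q=snap('side','s5.png')
a=p['img'][100:300,240:440];b=q['img'][120:270,200:400]
im=np.hstack([cv2.resize(a,(400,400),interpolation=2),cv2.resize(b,(400,400),interpolation=2)])
cv2.imwrite('pics/ab5.png',cv2.cvtColor(im,cv2.COLOR_RGB2BGR)); 
print(hands(p))
E
```

```text
t 12.0 pos [ 629.5 -117.    84.9] yaw -81.48 tilt [-3.e-04 -0.e+00 -1.e+00] F [ 0.89 -0.54 -0.02] w 0.2 cmd [ 629.8 -117.3   85.   -81.5]
{'min': [(np.float64(1231.5625), np.float64(30.02), np.float64(103.2))], 'hour': [(np.float64(317.8125), np.float64(6.11), np.float64(5.35)), (np.float64(657.125), np.float64(41.69), np.float64(314.21)), (np.float64(421.6875), np.float64(270.79), np.float64(270.64))]}
```

View pics/ab5.png

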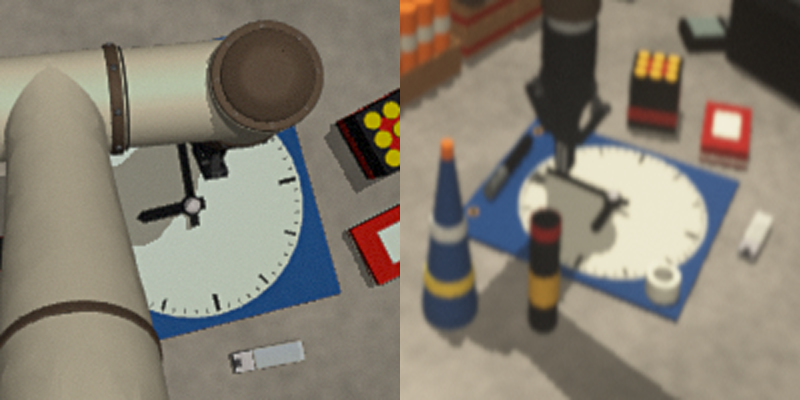

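```bash
python3 - <<'E'
from plan import *
arc(5,0.3,5,85,-16.5,85,-1,hold=2)
arc(0.3,0.3,4,85,-18,85,-1,off1=-32)
c=load(); c[2]=175; line(c,3)
g=np.array([420,-470,200,-81.5]);c=load()
N=5
for k in range(1,N+1): line(c+(g-c)*k/N,2,2 if k==N else 0)
E
```

```text
[[[-0.014, -0.002, 0.0, 0, 0, -0.033, -1],
[-0.029, -0.005, 0.0, 0, 0, -0.066, -1],
[-0.043, -0.007, 0.0, 0, 0, -0.099, -1],
[-0.057, -0.009, 0.0, 0, 0, -0.131, -1],
[-0.071, -0.011, 0.0, 0, 0, -0.164, -1],
[-0.071, -0.011, 0.0, 0, 0, -0.164, -1],
[-0.071, -0.011, 0.0, 0, 0, -0.164, -1]]]
[[[0.05, 0.0, 0.0, 0, 0, -0.0, -1],
[0.085, 0.0, 0.0, 0, 0, -0.0, -1],
[0.12, 0.0, 0.0, 0, 0, -0.0, -1],
[0.155, 0.0, 0.0, 0, 0, -0.0, -1]]]
[[[0.0, 0.0, -0.3, 0, 0, -0.0, -1],
[0.0, 0.0, -0.6, 0, 0, -0.0, -1],
[0.0, 0.0, -0.9, 0, 0, -0.0, -1]]]
[[[0.287, 0.286, -0.025, 0, 0, 0.016, -1],
[0.574, 0.573, -0.05, 0, 0, 0.033, -1]]]
[[[0.292, 0.281, -0.025, 0, 0, 0.016, -1],
[0.584, 0.563, -0.05, 0, 0, 0.032, -1]]]
[[[0.296, 0.277, -0.025, 0, 0, 0.016, -1],
[0.593, 0.553, -0.05, 0, 0, 0.033, -1]]]
[[[0.301, 0.272, -0.025, 0, 0, 0.016, -1],
[0.602, 0.544, -0.05, 0, 0, 0.032, -1]]]
[[[0.305, 0.267, -0.025, 0, 0, 0.016, -1],
[0.61, 0.534, -0.05, 0, 0, 0.033, -1],
[0.61, 0.534, -0.05, 0, 0, 0.033, -1],
[0.61, 0.534, -0.05, 0, 0, 0.033, -1]]]
```

Emit:
apply_moves(
  increments=[
    [[-0.014, -0.002, 0, 0, 0, -0.033, -1], [-0.029, -0.005, 0, 0, 0, -0.066, -1], [-0.043, -0.007, 0, 0, 0, -0.099, -1], [-0.057, -0.009, 0, 0, 0, -0.131, -1], [-0.071, -0.011, 0, 0, 0, -0.164, -1], [-0.071, -0.011, 0, 0, 0, -0.164, -1], [-0.071, -0.011, 0, 0, 0, -0.164, -1]],
  ],
)

```text
clock: 12.8
position: [629.8, -109.9, 85.1]
ee_rot: [0.784, -0.621, 0.0, -0.0]
contact_force: [-0.3, -0.3, -0.1]
gripper_width: -0.1
```

Emit:
apply_moves(
  increments=[
    [[0.05, 0, 0, 0, 0, 0, -1], [0.085, 0, 0, 0, 0, 0, -1], [0.12, 0, 0, 0, 0, 0, -1], [0.155, 0, 0, 0, 0, 0, -1]],
  ],
)

```text
clock: 13.2
position: [633.3, -125.5, 85.0]
ee_rot: [0.783, -0.621, -0.0, 0.0]
contact_force: [-0.1, -0.5, -0.1]
gripper_width: -0.1
```

Emit:
apply_moves(
  increments=[
    [[0, 0, -0.3, 0, 0, 0, -1], [0, 0, -0.6, 0, 0, 0, -1], [0, 0, -0.9, 0, 0, 0, -1]],
  ],
)

```text
clock: 13.5
position: [633.1, -125.4, 175.8]
ee_rot: [0.783, -0.621, -0.0, 0.0]
contact_force: [0.8, 0.3, 0.1]
gripper_width: -0.0
```

Emit:
apply_moves(
  increments=[
    [[0.287, 0.286, -0.025, 0, 0, 0.016, -1], [0.574, 0.573, -0.05, 0, 0, 0.033, -1]],
  ],
)

```text
clock: 13.7
position: [590.9, -194.2, 181.4]
ee_rot: [0.779, -0.627, 0.001, -0.001]
contact_force: [0.8, -0.4, -0.3]
gripper_width: 0.3
```

Emit:
apply_moves(
  increments=[
    [[0.292, 0.281, -0.025, 0, 0, 0.016, -1], [0.584, 0.563, -0.05, 0, 0, 0.032, -1]],
  ],
)

```text
clock: 13.9
position: [546.9, -264.3, 185.3]
ee_rot: [0.773, -0.634, 0.0, -0.0]
contact_force: [0.4, -1.0, -0.4]
gripper_width: -0.5
```

Emit:
apply_moves(
  increments=[
    [[0.296, 0.277, -0.025, 0, 0, 0.016, -1], [0.593, 0.553, -0.05, 0, 0, 0.033, -1]],
  ],
)

```text
clock: 14.1
position: [504.2, -333.4, 190.3]
ee_rot: [0.768, -0.64, 0.0, -0.0]
contact_force: [0.1, -0.7, -0.0]
gripper_width: -0.2
```

Emit:
apply_moves(
  increments=[
    [[0.301, 0.272, -0.025, 0, 0, 0.016, -1], [0.602, 0.544, -0.05, 0, 0, 0.032, -1]],
  ],
)

```text
clock: 14.3
position: [461.5, -402.5, 195.3]
ee_rot: [0.763, -0.647, 0.0, -0.0]
contact_force: [0.7, -1.5, 0.3]
gripper_width: 0.2
```

Emit:
apply_moves(
  increments=[
    [[0.305, 0.267, -0.025, 0, 0, 0.016, -1], [0.61, 0.534, -0.05, 0, 0, 0.033, -1], [0.61, 0.534, -0.05, 0, 0, 0.033, -1], [0.61, 0.534, -0.05, 0, 0, 0.033, -1]],
  ],
)

```text
clock: 14.7
position: [419.1, -470.8, 199.8]
ee_rot: [0.757, -0.654, -0.0, -0.0]
contact_force: [0.0, 0.3, -0.2]
gripper_width: -0.1
```

```bash
cat >> h.py <<'E'
def signfit(p):
    x0,y0=548,-114
    im=rect(p,x0,y0,6).astype(int); r,g,b=im[...,0],im[...,1],im[...,2]
    m=((b>r+40)).astype(np.uint8); k,l,st,_=cv2.connectedComponentsWithStats(m); i=1+np.argmax(st[1:,4]); m=(l==i).astype(np.uint8)
    cn,_=cv2.findContours(m,cv2.RETR_EXTERNAL,cv2.CHAIN_APPROX_NONE); cn=max(cn,key=cv2.contourArea)
    rc=cv2.minAreaRect(cn); inner=cv2.drawContours(np.zeros_like(m),[cv2.convexHull(cn)],-1,1,-1)
    d=((m==0)&(inner>0)&(r>120)).astype(np.uint8); k,l,st,_=cv2.connectedComponentsWithStats(d); i=1+np.argmax(st[1:,4])
    cn2,_=cv2.findContours((l==i).astype(np.uint8),cv2.RETR_EXTERNAL,cv2.CHAIN_APPROX_NONE); cn2=max(cn2,key=cv2.contourArea)
    e=cv2.fitEllipse(cv2.convexHull(cn2)); return r2w(*rc[0],x0,y0).round(1),np.round(rc[1],1),round(rc[2],2),r2w(*e[0],x0,y0).round(1)
E
python3 - <<'E'
from plan import *
st()
p=snap('top','t6.png'); print(hands(p),signfit(p))
im=rect(p,C[0],C[1],20,2.5,120)
cv2.imwrite('pics/r6.png',cv2.cvtColor(im,cv2.COLOR_RGB2BGR)); 
E
```

```text
t 14.7 pos [ 419.1 -470.8  199.8] yaw -81.63 tilt [-1.e-04  3.e-04 -1.e+00] F [ 0.04  0.27 -0.24] w -0.1 cmd [ 420.  -470.   200.   -81.5]
{'min': [(np.float64(292.4375), np.float64(359.8), np.float64(0.09))], 'hour': [(np.float64(296.125), np.float64(0.54), np.float64(0.23)), (np.float64(387.3125), np.float64(270.45), np.float64(271.2))]} (array([ 562.7, -108.5]), array([638.7, 559.4]), 76.53, array([ 543.3, -113.5]))
```

View pics/r6.png

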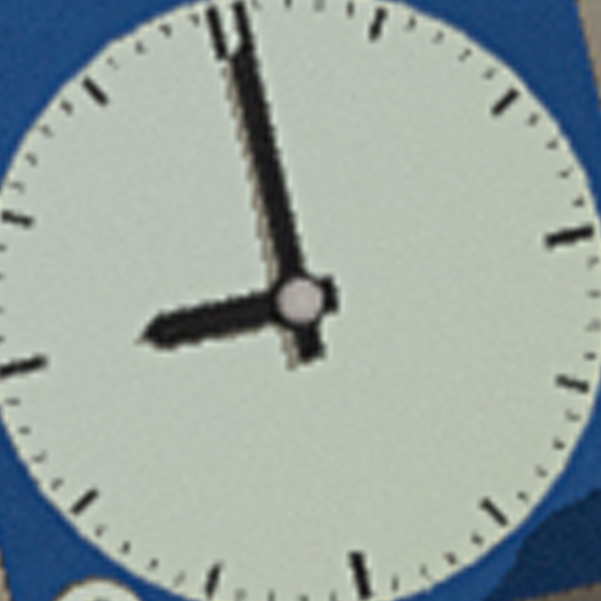

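View pics/t6.png

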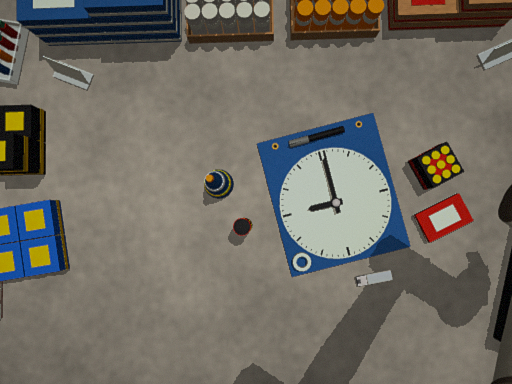

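Long hand: 359.8 to 0.1° (two estimators), sign unmoved. Next is the short hand (270.5° now), pushed counter-clockwise via six to 90°.

```bash
python3 - <<'E'
from plan import *
g=fpose(270.5,47,-30,175,1); print(g); c=load()
N=5
for k in range(1,N+1): line(c+(g-c)*k/N,3)
g=fpose(270.5,47,-30,95,1); line(g,3)
g=fpose(270.5,47,-30,82.5,1); line(g,2,2)
E
```

```text
[ 561.98591177  -60.86585204  175.         -167.03      ]
[[[-0.256, -0.134, 0.017, 0, 0, 0.199, -1],
[-0.512, -0.268, 0.033, 0, 0, 0.398, -1],
[-0.767, -0.402, 0.05, 0, 0, 0.597, -1]]]
[[[-0.284, -0.053, 0.017, 0, 0, 0.199, -1],
[-0.568, -0.105, 0.033, 0, 0, 0.398, -1],
[-0.852, -0.158, 0.05, 0, 0, 0.597, -1]]]
[[[-0.287, 0.033, 0.017, 0, 0, 0.199, -1],
[-0.573, 0.066, 0.033, 0, 0, 0.398, -1],
[-0.86, 0.099, 0.05, 0, 0, 0.597, -1]]]
[[[-0.264, 0.116, 0.017, 0, 0, 0.199, -1],
[-0.529, 0.232, 0.033, 0, 0, 0.398, -1],
[-0.793, 0.348, 0.05, 0, 0, 0.597, -1]]]
[[[-0.219, 0.189, 0.017, 0, 0, 0.199, -1],
[-0.437, 0.377, 0.033, 0, 0, 0.398, -1],
[-0.656, 0.566, 0.05, 0, 0, 0.597, -1]]]
[[[0.0, 0.0, 0.267, 0, 0, 0.0, -1],
[0.0, 0.0, 0.533, 0, 0, 0.0, -1],
[0.0, 0.0, 0.8, 0, 0, 0.0, -1]]]
[[[0.0, 0.0, 0.063, 0, 0, 0.0, -1],
[0.0, 0.0, 0.125, 0, 0, 0.0, -1],
[0.0, 0.0, 0.125, 0, 0, 0.0, -1],
[0.0, 0.0, 0.125, 0, 0, 0.0, -1]]]
```

Emit:
apply_moves(
  increments=[
    [[-0.256, -0.134, 0.017, 0, 0, 0.199, -1], [-0.512, -0.268, 0.033, 0, 0, 0.398, -1], [-0.767, -0.402, 0.05, 0, 0, 0.597, -1]],
  ],
)

```text
clock: 15.05
position: [449.2, -386.1, 194.9]
ee_rot: [-0.651, 0.759, 0.0, 0.0]
contact_force: [0.3, 0.1, -0.7]
gripper_width: 0.4
```

Emit:
apply_moves(
  increments=[
    [[-0.284, -0.053, 0.017, 0, 0, 0.199, -1], [-0.568, -0.105, 0.033, 0, 0, 0.398, -1], [-0.852, -0.158, 0.05, 0, 0, 0.597, -1]],
  ],
)

```text
clock: 15.35
position: [477.6, -303.7, 190.1]
ee_rot: [-0.531, 0.847, -0.0, 0.0]
contact_force: [-0.2, 0.2, -0.6]
gripper_width: 0.0
```

Emit:
apply_moves(
  increments=[
    [[-0.287, 0.033, 0.017, 0, 0, 0.199, -1], [-0.573, 0.066, 0.033, 0, 0, 0.398, -1], [-0.86, 0.099, 0.05, 0, 0, 0.597, -1]],
  ],
)

```text
clock: 15.65
position: [505.7, -221.8, 185.1]
ee_rot: [-0.4, 0.917, -0.0, 0.0]
contact_force: [0.1, -0.3, -0.1]
gripper_width: -0.1
```

Emit:
apply_moves(
  increments=[
    [[-0.264, 0.116, 0.017, 0, 0, 0.199, -1], [-0.529, 0.232, 0.033, 0, 0, 0.398, -1], [-0.793, 0.348, 0.05, 0, 0, 0.597, -1]],
  ],
)

```text
clock: 15.95
position: [533.9, -139.9, 180.1]
ee_rot: [-0.259, 0.966, 0.0, 0.0]
contact_force: [-0.6, -0.1, -0.2]
gripper_width: 0.5
```

Emit:
apply_moves(
  increments=[
    [[-0.219, 0.189, 0.017, 0, 0, 0.199, -1], [-0.437, 0.377, 0.033, 0, 0, 0.398, -1], [-0.656, 0.566, 0.05, 0, 0, 0.597, -1]],
  ],
)

```text
clock: 16.25
position: [562.0, -58.0, 175.1]
ee_rot: [-0.112, 0.994, 0.0, 0.0]
contact_force: [-0.4, -0.1, 0.2]
gripper_width: -0.1
```

Emit:
apply_moves(
  increments=[
    [[0, 0, 0.267, 0, 0, 0, -1], [0, 0, 0.533, 0, 0, 0, -1], [0, 0, 0.8, 0, 0, 0, -1], [0, 0, 0.8, 0, 0, 0, -1]],
  ],
)

```text
clock: 16.65
position: [559.5, -59.5, 91.8]
ee_rot: [-0.114, 0.993, 0.0, -0.004]
contact_force: [-0.8, 0.2, -1.1]
gripper_width: -0.2
```

```bash
python3 - <<'E'
from plan import *
st()
p=snap('top','t7.png');q=snap('side','s7.png')
a=p['img'][100:300,240:440];b=q['img'][120:270,200:400]
im=np.hstack([cv2.resize(a,(400,400),interpolation=2),cv2.resize(b,(400,400),interpolation=2)])
cv2.imwrite('pics/ab7.png',cv2.cvtColor(im,cv2.COLOR_RGB2BGR)); 
E
```

```text
t 16.65 pos [559.5 -59.5  91.8] yaw -166.91 tilt [-8.e-03 -7.e-04 -1.e+00] F [-0.81  0.16 -1.07] w -0.2 cmd [ 562.   -60.9   82.5 -167. ]
```

View pics/ab7.png

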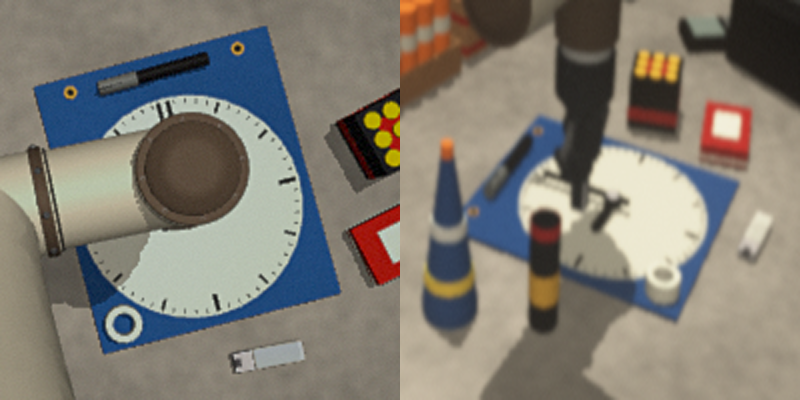

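Emit:
apply_moves(
  increments=[
    [[0, 0, 0, 0, 0, 0, -1], [0, 0, 0, 0, 0, 0, -1], [0, 0, 0.03, 0, 0, 0, -1], [0, 0, 0.06, 0, 0, 0, -1], [0, 0, 0.09, 0, 0, 0, -1], [0, 0, 0.11, 0, 0, 0, -1], [0, 0, 0.125, 0, 0, 0, -1], [0, 0, 0.125, 0, 0, 0, -1]],
  ],
)

```text
clock: 17.55
position: [561.7, -60.8, 82.2]
ee_rot: [-0.113, 0.994, -0.0, -0.0]
contact_force: [0.8, -0.0, 0.4]
gripper_width: -0.1
```

```bash
python3 - <<'E'
from plan import *
st()
q=snap('side','s8.png')
b=q['img'][120:270,200:400]
cv2.imwrite('pics/b8.png',cv2.cvtColor(cv2.resize(b,(800,600),interpolation=2),cv2.COLOR_RGB2BGR)); 
arc(270.5,270.5,5,47,-29,82.5,1,off1=-19)
for k in range(4): arc(270.5-25*k,270.5-25*(k+1),10,47,-18.5,82.5,1)
E
```

```text
t 17.55 pos [561.7 -60.8  82.2] yaw -167.01 tilt [-7.e-04 -1.e-04 -1.e+00] F [ 0.77 -0.01  0.42] w -0.1 cmd [ 562.   -60.9   82.5 -167. ]
[[[0.03, 0.0, 0.0, 0, 0, 0.0, -1],
[0.05, 0.0, 0.0, 0, 0, 0.0, -1],
[0.07, 0.0, 0.0, 0, 0, 0.0, -1],
[0.09, 0.0, 0.0, 0, 0, 0.0, -1],
[0.11, 0.0, 0.0, 0, 0, 0.0, -1]]]
[[[0.026, 0.008, 0.0, 0, 0, -0.087, -1],
[0.047, 0.014, 0.0, 0, 0, -0.174, -1],
[0.068, 0.02, 0.0, 0, 0, -0.262, -1],
[0.089, 0.025, 0.0, 0, 0, -0.349, -1],
[0.111, 0.029, 0.0, 0, 0, -0.436, -1],
[0.133, 0.032, 0.0, 0, 0, -0.523, -1],
[0.155, 0.034, 0.0, 0, 0, -0.611, -1],
[0.177, 0.035, 0.0, 0, 0, -0.698, -1],
[0.199, 0.035, 0.0, 0, 0, -0.785, -1],
[0.221, 0.034, 0.0, 0, 0, -0.872, -1]]]
[[[0.021, 0.008, 0.0, 0, 0, -0.088, -1],
[0.042, 0.015, 0.0, 0, 0, -0.175, -1],
[0.063, 0.02, 0.0, 0, 0, -0.262, -1],
[0.084, 0.025, 0.0, 0, 0, -0.349, -1],
[0.106, 0.029, 0.0, 0, 0, -0.437, -1],
[0.128, 0.032, 0.0, 0, 0, -0.524, -1],
[0.15, 0.034, 0.0, 0, 0, -0.611, -1],
[0.172, 0.035, 0.0, 0, 0, -0.699, -1],
[0.194, 0.035, 0.0, 0, 0, -0.786, -1],
[0.216, 0.034, 0.0, 0, 0, -0.873, -1]]]
[[[0.02, 0.008, 0.0, 0, 0, -0.087, -1],
[0.041, 0.015, 0.0, 0, 0, -0.175, -1],
[0.063, 0.02, 0.0, 0, 0, -0.262, -1],
[0.084, 0.025, 0.0, 0, 0, -0.349, -1],
[0.106, 0.029, 0.0, 0, 0, -0.436, -1],
[0.128, 0.032, 0.0, 0, 0, -0.524, -1],
[0.15, 0.034, 0.0, 0, 0, -0.611, -1],
[0.172, 0.035, 0.0, 0, 0, -0.698, -1],
[0.194, 0.035, 0.0, 0, 0, -0.785, -1],
[0.216, 0.034, 0.0, 0, 0, -0.873, -1]]]
[[[0.02, 0.008, 0.0, 0, 0, -0.087, -1],
[0.041, 0.015, 0.0, 0, 0, -0.174, -1],
[0.062, 0.02, 0.0, 0, 0, -0.262, -1],
[0.084, 0.025, 0.0, 0, 0, -0.349, -1],
[0.106, 0.029, 0.0, 0, 0, -0.436, -1],
[0.127, 0.032, 0.0, 0, 0, -0.523, -1],
[0.149, 0.034, 0.0, 0, 0, -0.611, -1],
[0.171, 0.035, 0.0, 0, 0, -0.698, -1],
[0.193, 0.035, 0.0, 0, 0, -0.785, -1],
[0.215, 0.034, 0.0, 0, 0, -0.872, -1]]]
```

View pics/b8.png

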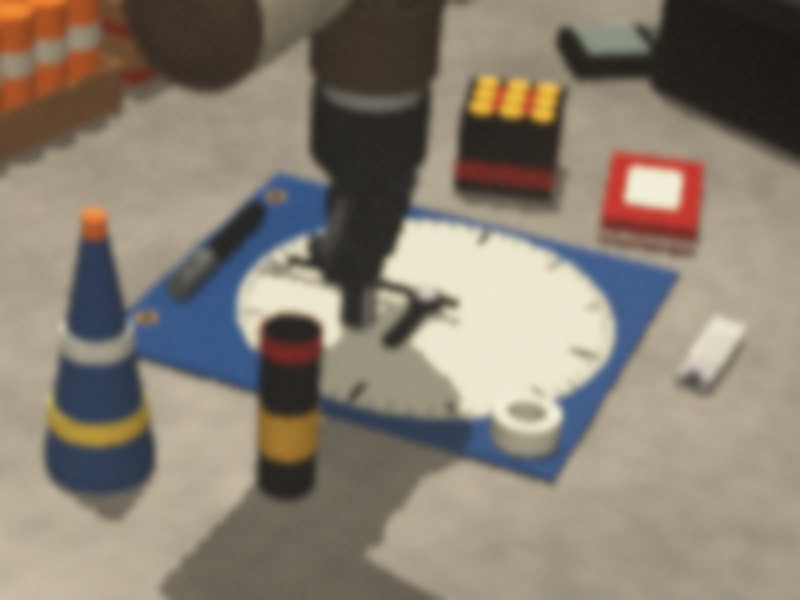

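The tip is at (357,320), between the hands on the twelve side of the short hand. I'll push now.

Emit:
apply_moves(
  increments=[
    [[0.03, 0, 0, 0, 0, 0, -1], [0.05, 0, 0, 0, 0, 0, -1], [0.07, 0, 0, 0, 0, 0, -1], [0.09, 0, 0, 0, 0, 0, -1], [0.11, 0, 0, 0, 0, 0, -1]],
  ],
)

```text
clock: 18.1
position: [550.9, -63.3, 82.6]
ee_rot: [-0.113, 0.994, 0.0, 0.0]
contact_force: [-0.1, 0.3, 0.2]
gripper_width: 0.2
```

Emit:
apply_moves(
  increments=[
    [[0.026, 0.008, 0, 0, 0, -0.087, -1], [0.047, 0.014, 0, 0, 0, -0.174, -1], [0.068, 0.02, 0, 0, 0, -0.262, -1], [0.089, 0.025, 0, 0, 0, -0.349, -1], [0.111, 0.029, 0, 0, 0, -0.436, -1], [0.133, 0.032, 0, 0, 0, -0.523, -1], [0.155, 0.034, 0, 0, 0, -0.611, -1], [0.177, 0.035, 0, 0, 0, -0.698, -1], [0.199, 0.035, 0, 0, 0, -0.785, -1], [0.221, 0.034, 0, 0, 0, -0.872, -1]],
  ],
)

```text
clock: 19.1
position: [529.0, -64.9, 82.7]
ee_rot: [-0.326, 0.945, -0.0, 0.0]
contact_force: [1.8, -0.8, -0.1]
gripper_width: 0.1
```

```bash
python3 - <<'E'
from plan import *
st()
q=snap('side','s9.png')
b=q['img'][120:270,200:400]
cv2.imwrite('pics/b9.png',cv2.cvtColor(cv2.resize(b,(800,600),interpolation=2),cv2.COLOR_RGB2BGR)); 
E
```

```text
t 19.1 pos [529.  -64.9  82.7] yaw -141.91 tilt [ 1.e-03  1.e-04 -1.e+00] F [ 1.77 -0.8  -0.11] w 0.1 cmd [ 492.9 -114.7   82.5  -67. ]
```

View pics/b9.png

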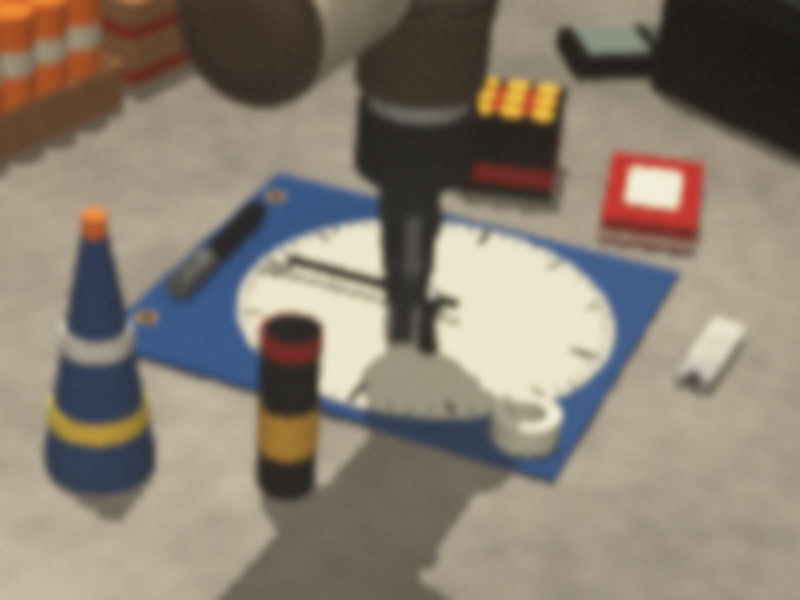

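Emit:
apply_moves(
  increments=[
    [[0.021, 0.008, 0, 0, 0, -0.088, -1], [0.042, 0.015, 0, 0, 0, -0.175, -1], [0.063, 0.02, 0, 0, 0, -0.262, -1], [0.084, 0.025, 0, 0, 0, -0.349, -1], [0.106, 0.029, 0, 0, 0, -0.437, -1], [0.128, 0.032, 0, 0, 0, -0.524, -1], [0.15, 0.034, 0, 0, 0, -0.611, -1], [0.172, 0.035, 0, 0, 0, -0.699, -1], [0.194, 0.035, 0, 0, 0, -0.786, -1], [0.216, 0.034, 0, 0, 0, -0.873, -1]],
  ],
)

```text
clock: 20.15
position: [509.8, -75.5, 82.7]
ee_rot: [-0.523, 0.852, -0.0, 0.0]
contact_force: [0.2, 0.6, -0.8]
gripper_width: -0.1
```

Emit:
apply_moves(
  increments=[
    [[0.02, 0.008, 0, 0, 0, -0.087, -1], [0.041, 0.015, 0, 0, 0, -0.175, -1], [0.063, 0.02, 0, 0, 0, -0.262, -1], [0.084, 0.025, 0, 0, 0, -0.349, -1], [0.106, 0.029, 0, 0, 0, -0.436, -1], [0.128, 0.032, 0, 0, 0, -0.524, -1], [0.15, 0.034, 0, 0, 0, -0.611, -1], [0.172, 0.035, 0, 0, 0, -0.698, -1], [0.194, 0.035, 0, 0, 0, -0.785, -1], [0.216, 0.034, 0, 0, 0, -0.873, -1]],
  ],
)

```text
clock: 21.15
position: [497.0, -93.2, 82.6]
ee_rot: [-0.695, 0.719, -0.0, 0.0]
contact_force: [0.3, 0.9, -0.0]
gripper_width: -0.1
```

Emit:
apply_moves(
  increments=[
    [[0.02, 0.008, 0, 0, 0, -0.087, -1], [0.041, 0.015, 0, 0, 0, -0.174, -1], [0.062, 0.02, 0, 0, 0, -0.262, -1], [0.084, 0.025, 0, 0, 0, -0.349, -1], [0.106, 0.029, 0, 0, 0, -0.436, -1], [0.127, 0.032, 0, 0, 0, -0.523, -1], [0.149, 0.034, 0, 0, 0, -0.611, -1], [0.171, 0.035, 0, 0, 0, -0.698, -1], [0.193, 0.035, 0, 0, 0, -0.785, -1], [0.215, 0.034, 0, 0, 0, -0.872, -1]],
  ],
)

```text
clock: 22.15
position: [492.7, -114.6, 82.6]
ee_rot: [0.834, -0.552, 0.0, -0.0]
contact_force: [-0.1, 1.1, 0.1]
gripper_width: -0.0
```

```bash
python3 - <<'E'
from plan import *
st()
q=snap('side','s10.png')
b=q['img'][120:270,200:400]
cv2.imwrite('pics/b10.png',cv2.cvtColor(cv2.resize(b,(800,600),interpolation=2),cv2.COLOR_RGB2BGR)); 
a=170.5
for n in (145.5,120.5,95):
    arc(a,n,10,47,-18.5,82.5,1,hold=0); a=n
E
```

```text
t 22.15 pos [ 492.7 -114.6   82.6] yaw -66.97 tilt [ 2.e-04  1.e-04 -1.e+00] F [-0.1   1.07  0.09] w -0.0 cmd [ 492.9 -114.7   82.5  -67. ]
[[[0.021, 0.008, 0.0, 0, 0, -0.088, -1],
[0.042, 0.015, 0.0, 0, 0, -0.175, -1],
[0.063, 0.021, 0.0, 0, 0, -0.262, -1],
[0.085, 0.026, 0.0, 0, 0, -0.349, -1],
[0.106, 0.029, 0.0, 0, 0, -0.437, -1],
[0.128, 0.032, 0.0, 0, 0, -0.524, -1],
[0.15, 0.034, 0.0, 0, 0, -0.611, -1],
[0.172, 0.035, 0.0, 0, 0, -0.699, -1],
[0.194, 0.036, 0.0, 0, 0, -0.786, -1],
[0.216, 0.035, 0.0, 0, 0, -0.873, -1]]]
[[[0.021, 0.007, 0.0, 0, 0, -0.087, -1],
[0.042, 0.014, 0.0, 0, 0, -0.175, -1],
[0.063, 0.02, 0.0, 0, 0, -0.262, -1],
[0.085, 0.025, 0.0, 0, 0, -0.349, -1],
[0.106, 0.029, 0.0, 0, 0, -0.436, -1],
[0.128, 0.032, 0.0, 0, 0, -0.524, -1],
[0.15, 0.034, 0.0, 0, 0, -0.611, -1],
[0.172, 0.035, 0.0, 0, 0, -0.698, -1],
[0.194, 0.035, 0.0, 0, 0, -0.785, -1],
[0.216, 0.034, 0.0, 0, 0, -0.873, -1]]]
[[[0.021, 0.008, 0.0, 0, 0, -0.089, -1],
[0.043, 0.015, 0.0, 0, 0, -0.178, -1],
[0.065, 0.021, 0.0, 0, 0, -0.267, -1],
[0.086, 0.025, 0.0, 0, 0, -0.356, -1],
[0.109, 0.029, 0.0, 0, 0, -0.445, -1],
[0.131, 0.032, 0.0, 0, 0, -0.534, -1],
[0.153, 0.034, 0.0, 0, 0, -0.623, -1],
[0.176, 0.035, 0.0, 0, 0, -0.712, -1],
[0.198, 0.035, 0.0, 0, 0, -0.801, -1],
[0.221, 0.034, 0.0, 0, 0, -0.89, -1]]]
```

View pics/b10.png

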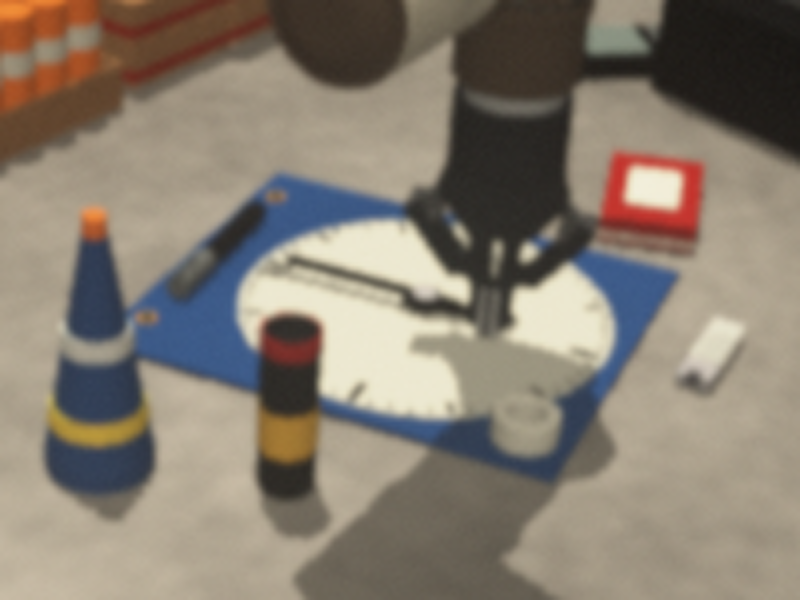

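The short hand is now just past six and still ahead of the finger; everything else is in place.

Emit:
apply_moves(
  increments=[
    [[0.021, 0.008, 0, 0, 0, -0.088, -1], [0.042, 0.015, 0, 0, 0, -0.175, -1], [0.063, 0.021, 0, 0, 0, -0.262, -1], [0.085, 0.026, 0, 0, 0, -0.349, -1], [0.106, 0.029, 0, 0, 0, -0.437, -1], [0.128, 0.032, 0, 0, 0, -0.524, -1], [0.15, 0.034, 0, 0, 0, -0.611, -1], [0.172, 0.035, 0, 0, 0, -0.699, -1], [0.194, 0.036, 0, 0, 0, -0.786, -1], [0.216, 0.035, 0, 0, 0, -0.873, -1]],
  ],
)

```text
clock: 23.2
position: [497.8, -135.8, 82.5]
ee_rot: [0.934, -0.358, -0.0, 0.0]
contact_force: [-0.2, 1.1, 1.2]
gripper_width: 0.2
```

Emit:
apply_moves(
  increments=[
    [[0.021, 0.007, 0, 0, 0, -0.087, -1], [0.042, 0.014, 0, 0, 0, -0.175, -1], [0.063, 0.02, 0, 0, 0, -0.262, -1], [0.085, 0.025, 0, 0, 0, -0.349, -1], [0.106, 0.029, 0, 0, 0, -0.436, -1], [0.128, 0.032, 0, 0, 0, -0.524, -1], [0.15, 0.034, 0, 0, 0, -0.611, -1], [0.172, 0.035, 0, 0, 0, -0.698, -1], [0.194, 0.035, 0, 0, 0, -0.785, -1], [0.216, 0.034, 0, 0, 0, -0.873, -1]],
  ],
)

```text
clock: 24.2
position: [511.3, -152.9, 82.5]
ee_rot: [0.989, -0.148, -0.0, 0.0]
contact_force: [-0.5, -0.7, -0.3]
gripper_width: -0.2
```

Emit:
apply_moves(
  increments=[
    [[0.021, 0.008, 0, 0, 0, -0.089, -1], [0.043, 0.015, 0, 0, 0, -0.178, -1], [0.065, 0.021, 0, 0, 0, -0.267, -1], [0.086, 0.025, 0, 0, 0, -0.356, -1], [0.109, 0.029, 0, 0, 0, -0.445, -1], [0.131, 0.032, 0, 0, 0, -0.534, -1], [0.153, 0.034, 0, 0, 0, -0.623, -1], [0.176, 0.035, 0, 0, 0, -0.712, -1], [0.198, 0.035, 0, 0, 0, -0.801, -1], [0.221, 0.034, 0, 0, 0, -0.89, -1]],
  ],
)

```text
clock: 25.2
position: [531.5, -162.6, 82.4]
ee_rot: [0.997, 0.074, -0.001, -0.0]
contact_force: [0.2, -0.3, -0.1]
gripper_width: 0.5
```

```bash
python3 - <<'E'
from plan import *
st()
arc(95,91,5,47,-18.5,82.5,1,hold=2)
arc(91,91,4,47,-20,82.5,1,off1=-34)
c=load(); c[2]=172; line(c,4)
g=np.array([420,-470,200,-20]);c=load()
N=5
for k in range(1,N+1): line(c+(g-c)*k/N,2,2 if k==N else 0)
E
```

```text
t 25.2 pos [ 531.5 -162.6   82.4] yaw 8.5 tilt [-0.0011  0.     -1.    ] F [ 0.23 -0.27 -0.09] w 0.5 cmd [ 532.  -162.6   82.5    8.5]
[[[0.006, 0.002, 0.0, 0, 0, -0.028, -1],
[0.013, 0.005, 0.0, 0, 0, -0.056, -1],
[0.02, 0.007, 0.0, 0, 0, -0.084, -1],
[0.026, 0.009, 0.0, 0, 0, -0.112, -1],
[0.033, 0.012, 0.0, 0, 0, -0.139, -1],
[0.033, 0.012, 0.0, 0, 0, -0.139, -1],
[0.033, 0.012, 0.0, 0, 0, -0.139, -1]]]
[[[-0.05, -0.0, 0.0, 0, 0, -0.0, -1],
[-0.085, -0.0, 0.0, 0, 0, -0.0, -1],
[-0.12, -0.0, 0.0, 0, 0, -0.0, -1],
[-0.155, -0.0, 0.0, 0, 0, -0.0, -1]]]
[[[0.0, 0.0, -0.224, 0, 0, -0.0, -1],
[0.0, 0.0, -0.447, 0, 0, -0.0, -1],
[0.0, 0.0, -0.671, 0, 0, -0.0, -1],
[0.0, 0.0, -0.895, 0, 0, -0.0, -1]]]
[[[-0.163, 0.275, -0.028, 0, 0, 0.113, -1],
[-0.327, 0.549, -0.056, 0, 0, 0.227, -1]]]
[[[-0.131, 0.291, -0.028, 0, 0, 0.113, -1],
[-0.262, 0.583, -0.056, 0, 0, 0.226, -1]]]
[[[-0.098, 0.304, -0.028, 0, 0, 0.113, -1],
[-0.195, 0.608, -0.056, 0, 0, 0.227, -1]]]
[[[-0.062, 0.313, -0.028, 0, 0, 0.113, -1],
[-0.125, 0.627, -0.056, 0, 0, 0.226, -1]]]
[[[-0.027, 0.318, -0.028, 0, 0, 0.113, -1],
[-0.053, 0.636, -0.056, 0, 0, 0.227, -1],
[-0.053, 0.636, -0.056, 0, 0, 0.227, -1],
[-0.053, 0.636, -0.056, 0, 0, 0.227, -1]]]
```

```bash
python3 - <<'E'
from plan import *
save(fpose(95,47,-18.5,82.5,1))
arc(95,90.6,5,47,-18.5,82.5,1,hold=2)
arc(90.6,90.6,4,47,-20,82.5,1,off1=-34)
c=load(); c[2]=172; line(c,4)
g=np.array([420,-470,200,-20]);c=load()
N=5
for k in range(1,N+1): line(c+(g-c)*k/N,2,2 if k==N else 0)
E
```

```text
[[[0.007, 0.003, 0.0, 0, 0, -0.031, -1],
[0.015, 0.005, 0.0, 0, 0, -0.061, -1],
[0.022, 0.008, 0.0, 0, 0, -0.092, -1],
[0.029, 0.01, 0.0, 0, 0, -0.123, -1],
[0.037, 0.013, 0.0, 0, 0, -0.154, -1],
[0.037, 0.013, 0.0, 0, 0, -0.154, -1],
[0.037, 0.013, 0.0, 0, 0, -0.154, -1]]]
[[[-0.05, -0.0, 0.0, 0, 0, 0.0, -1],
[-0.085, -0.0, 0.0, 0, 0, 0.0, -1],
[-0.12, -0.0, 0.0, 0, 0, 0.0, -1],
[-0.155, -0.0, 0.0, 0, 0, 0.0, -1]]]
[[[0.0, 0.0, -0.224, 0, 0, -0.0, -1],
[0.0, 0.0, -0.448, 0, 0, -0.0, -1],
[0.0, 0.0, -0.671, 0, 0, -0.0, -1],
[0.0, 0.0, -0.895, 0, 0, -0.0, -1]]]
[[[-0.166, 0.273, -0.028, 0, 0, 0.115, -1],
[-0.331, 0.546, -0.056, 0, 0, 0.23, -1]]]
[[[-0.134, 0.29, -0.028, 0, 0, 0.115, -1],
[-0.267, 0.581, -0.056, 0, 0, 0.229, -1]]]
[[[-0.099, 0.304, -0.028, 0, 0, 0.115, -1],
[-0.199, 0.607, -0.056, 0, 0, 0.23, -1]]]
[[[-0.063, 0.313, -0.028, 0, 0, 0.115, -1],
[-0.127, 0.626, -0.056, 0, 0, 0.229, -1]]]
[[[-0.028, 0.318, -0.028, 0, 0, 0.115, -1],
[-0.055, 0.637, -0.056, 0, 0, 0.23, -1],
[-0.055, 0.637, -0.056, 0, 0, 0.23, -1],
[-0.055, 0.637, -0.056, 0, 0, 0.23, -1]]]
```

Emit:
apply_moves(
  increments=[
    [[0.007, 0.003, 0, 0, 0, -0.031, -1], [0.015, 0.005, 0, 0, 0, -0.061, -1], [0.022, 0.008, 0, 0, 0, -0.092, -1], [0.029, 0.01, 0, 0, 0, -0.123, -1], [0.037, 0.013, 0, 0, 0, -0.154, -1], [0.037, 0.013, 0, 0, 0, -0.154, -1], [0.037, 0.013, 0, 0, 0, -0.154, -1]],
  ],
)

```text
clock: 25.9
position: [535.8, -163.2, 82.5]
ee_rot: [0.994, 0.112, 0.0, 0.0]
contact_force: [-1.2, -0.3, 0.3]
gripper_width: -0.2
```

Emit:
apply_moves(
  increments=[
    [[-0.05, 0, 0, 0, 0, 0, -1], [-0.085, 0, 0, 0, 0, 0, -1], [-0.12, 0, 0, 0, 0, 0, -1], [-0.155, 0, 0, 0, 0, 0, -1]],
  ],
)

```text
clock: 26.3
position: [520.2, -166.8, 82.6]
ee_rot: [0.994, 0.112, 0.0, -0.0]
contact_force: [0.7, 1.1, 0.2]
gripper_width: -0.0
```

Emit:
apply_moves(
  increments=[
    [[0, 0, -0.224, 0, 0, 0, -1], [0, 0, -0.448, 0, 0, 0, -1], [0, 0, -0.671, 0, 0, 0, -1], [0, 0, -0.895, 0, 0, 0, -1]],
  ],
)

```text
clock: 26.7
position: [520.2, -166.8, 172.9]
ee_rot: [0.994, 0.112, -0.0, -0.0]
contact_force: [0.7, 1.0, -0.4]
gripper_width: 0.2
```

Emit:
apply_moves(
  increments=[
    [[-0.166, 0.273, -0.028, 0, 0, 0.115, -1], [-0.331, 0.546, -0.056, 0, 0, 0.23, -1]],
  ],
)

```text
clock: 26.9
position: [500.6, -227.5, 178.8]
ee_rot: [0.998, 0.055, 0.001, 0.0]
contact_force: [-0.0, -1.2, -0.3]
gripper_width: -0.3
```

Emit:
apply_moves(
  increments=[
    [[-0.134, 0.29, -0.028, 0, 0, 0.115, -1], [-0.267, 0.581, -0.056, 0, 0, 0.229, -1]],
  ],
)

```text
clock: 27.1
position: [479.6, -289.0, 183.5]
ee_rot: [1.0, -0.003, 0.0, 0.0]
contact_force: [0.3, -0.2, 0.3]
gripper_width: 0.1
```

Emit:
apply_moves(
  increments=[
    [[-0.099, 0.304, -0.028, 0, 0, 0.115, -1], [-0.199, 0.607, -0.056, 0, 0, 0.23, -1]],
  ],
)

```text
clock: 27.3
position: [459.4, -349.8, 189.0]
ee_rot: [0.998, -0.061, 0.0, 0.0]
contact_force: [-0.7, 0.4, 0.6]
gripper_width: 0.0
```

Emit:
apply_moves(
  increments=[
    [[-0.063, 0.313, -0.028, 0, 0, 0.115, -1], [-0.127, 0.626, -0.056, 0, 0, 0.229, -1]],
  ],
)

```text
clock: 27.5
position: [439.3, -410.4, 194.5]
ee_rot: [0.993, -0.118, 0.0, -0.0]
contact_force: [0.8, -0.7, 0.7]
gripper_width: 0.2
```

Emit:
apply_moves(
  increments=[
    [[-0.028, 0.318, -0.028, 0, 0, 0.115, -1], [-0.055, 0.637, -0.056, 0, 0, 0.23, -1], [-0.055, 0.637, -0.056, 0, 0, 0.23, -1], [-0.055, 0.637, -0.056, 0, 0, 0.23, -1]],
  ],
)

```text
clock: 27.9
position: [419.3, -470.3, 199.6]
ee_rot: [0.985, -0.174, -0.0, -0.0]
contact_force: [0.4, -0.1, 0.7]
gripper_width: 0.2
```

```bash
python3 - <<'E'
from plan import *
st()
p=snap('top','t11.png'); print(hands(p),signfit(p))
im=rect(p,C[0],C[1],14,2.5,120)
cv2.imwrite('pics/r11.png',cv2.cvtColor(im,cv2.COLOR_RGB2BGR)); 
for n,z in dict(cone=0,battery=0,tube=0,packet=0,marker=6,label_roll=6,lighter=0,hour_tip=12,minute_tip=18).items():
    for m in arm.mark_of(n,p)[:1]: print(n,np.round(m['at'],1),round(m['conf'],2),np.round(ray(p,*m['at'],z),1))
a=cv2.imread('pics/top0.png').astype(int); d=np.abs(a-cv2.cvtColor(p['img'],cv2.COLOR_RGB2BGR)).max(2).astype(np.uint8)
cv2.imwrite('pics/d11.png',np.minimum(255,d.astype(int)*3).astype(np.uint8))
E
```

```text
t 27.9 pos [ 419.3 -470.3  199.6] yaw -20.06 tilt [-4.e-04  7.e-04 -1.e+00] F [ 0.43 -0.11  0.72] w 0.2 cmd [ 420. -470.  200.  -20.]
{'min': [(np.float64(293.0625), np.float64(359.8), np.float64(0.14))], 'hour': [(np.float64(296.4375), np.float64(0.55), np.float64(0.33)), (np.float64(384.5625), np.float64(91.72), np.float64(90.32))]} (array([ 562.7, -108.5]), array([638.4, 559.4]), 76.55, array([ 543.3, -113.4]))
cone [218.9 182.2] 0.57 [596.  154.2   0. ]
battery [427.5 165.6] 0.84 [ 624.  -329.7    0. ]
tube [244.8 224.3] 0.81 [496.5  95.2   0. ]
packet [442.2 219.7] 0.78 [ 498.7 -358.1    0. ]
marker [313.8 136.2] 0.88 [698.  -69.5   6. ]
label_roll [302.6 262.6] 0.77 [406.5 -36.3   6. ]
lighter [299.5 259.1] 0.66 [414.  -29.8   0. ]
hour_tip [364.1 196. ] 0.49 [ 556.2 -179.6   12. ]
minute_tip [325.3 156.7] 0.57 [647.8 -93.1  18. ]
```

View pics/r11.png

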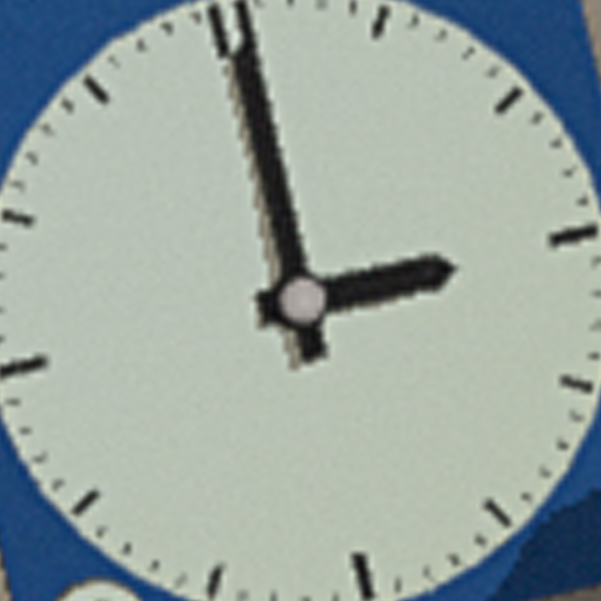

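View pics/d11.png

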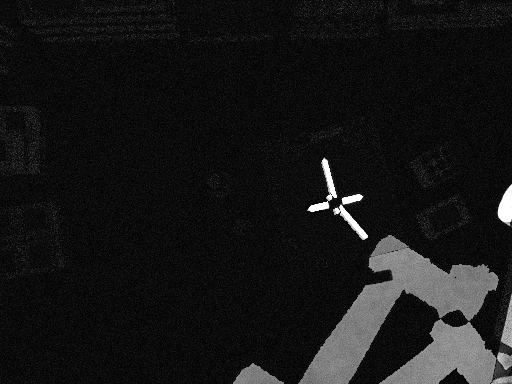

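Nothing but the hands and the arm changed. The two short-hand estimates disagree (91.7 and 90.3°), so I'll measure its edge profile.

```bash
python3 - <<'E'
from h import *
p0=arm.get_image('top')
def prof(fn,acw,z,rs):
    im=cv2.cvtColor(cv2.imread('pics/'+fn),cv2.COLOR_BGR2GRAY).astype(np.float32)
    a=TH-np.radians(acw); u=np.array([np.cos(a),np.sin(a)]); t=np.array([-u[1],u[0]])
    s=np.arange(-16,16.01,.5); o=[]
    for r in rs:
        q=np.float32([proj(p0,(*(C+r*u+k*t),z)) for k in s]); o.append(cv2.remap(im,q[:,:1].copy(),q[:,1:].copy(),cv2.INTER_LINEAR).ravel())
    return s,np.array(o)
def cen(s,v):
    i=np.argmin(v); lo=v.min()
    def cross(rng,hi):
        h=(hi+lo)/2
        for k,j in rng:
            if v[j]>=h: return s[k]+(h-v[k])/(v[j]-v[k])*(s[j]-s[k])
    R_=cross([(k,k+1) for k in range(i,len(s)-1)],v[-8:].mean()); L_=cross([(k,k-1) for k in range(i,0,-1)],v[:8].mean())
    return L_,R_
for nm,fn,a,z,rr in(('hour0','t2.png',270,14,np.arange(26,52,1.)),('hour','t11.png',90,14,np.arange(26,52,1.)),('min0','t2.png',154,20,np.arange(50,98,1.)),('min6','t6.png',0,20,np.arange(30,98,1.)),('min','t11.png',0,20,np.arange(30,98,1.))):
    s,o=prof(fn,a,z,rr); 
    E=[cen(s,x) for x in np.array([o[max(0,i-2):i+3].mean(0) for i in range(len(rr))])]; E=np.array(E,float)
    for j,n in((0,'cw edge'),(1,'ccw edge')):
        f=np.polyfit(rr,E[:,j],1); print(nm,n,'mean',E[:,j].mean().round(2),'slope deg(ccw+)',np.degrees(f[0]).round(2),end=' | ')
    m=E.mean(1); f=np.polyfit(rr,m,1); print('mid',m.mean().round(2),np.degrees(f[0]).round(2),'intercept',f[1].round(2))
    if nm in('hour','hour0'): print(o.mean(0)[::2].round(0))
# rivet centre at z=24
for fn in('t2.png','t11.png'):
    p=dict(p0); p['img']=cv2.cvtColor(cv2.imread('pics/'+fn),cv2.COLOR_BGR2RGB)
    im=rect(p,C[0],C[1],24,8,12); cv2.imwrite('pics/riv_'+fn,cv2.cvtColor(cv2.resize(im,(400,400)),cv2.COLOR_RGB2BGR))
    g=cv2.GaussianBlur(cv2.cvtColor(im,cv2.COLOR_RGB2GRAY),(0,0),4); v,u=np.mgrid[:g.shape[0],:g.shape[1]]; x=12-v/8;y=12-u/8
    r_,g_,b_=[im[...,k].astype(int) for k in range(3)]
    m=(g>110)&(r_-g_>-4)&(np.hypot(x,y)<11); print(fn,m.sum()/64,'rivet off',x[m].mean().round(2),y[m].mean().round(2))
E
```

```text
hour0 cw edge mean -7.26 slope deg(ccw+) -1.11 | hour0 ccw edge mean 6.73 slope deg(ccw+) -2.4 | mid -0.27 -1.75 intercept 0.91
[186. 187. 187. 188. 189. 190. 187. 172. 139.  96.  60.  38.  29.  28.
  30.  31.  32.  31.  29.  30.  37.  54.  82. 118. 156. 181. 189. 190.
 189. 187. 186. 185. 185.]
hour cw edge mean -8.17 slope deg(ccw+) 1.09 | hour ccw edge mean 5.71 slope deg(ccw+) -1.16 | mid -1.23 -0.04 intercept -1.2
[189. 189. 190. 192. 193. 191. 177. 143. 102.  68.  44.  32.  29.  30.
  32.  32.  31.  29.  27.  32.  46.  76. 121. 164. 186. 192. 193. 191.
 190. 189. 189. 188. 188.]
min0 cw edge mean -6.3 slope deg(ccw+) -0.22 | min0 ccw edge mean 4.67 slope deg(ccw+) 0.34 | mid -0.81 0.06 intercept -0.89
min6 cw edge mean -4.93 slope deg(ccw+) -0.34 | min6 ccw edge mean 6.19 slope deg(ccw+) -0.32 | mid 0.63 -0.33 intercept 0.99
min cw edge mean -4.93 slope deg(ccw+) -0.32 | min ccw edge mean 6.19 slope deg(ccw+) -0.33 | mid 0.63 -0.33 intercept 0.99
t2.png 216.515625 rivet off -0.12 0.29
t11.png 218.875 rivet off -0.09 0.32
```

View pics/riv_t11.png

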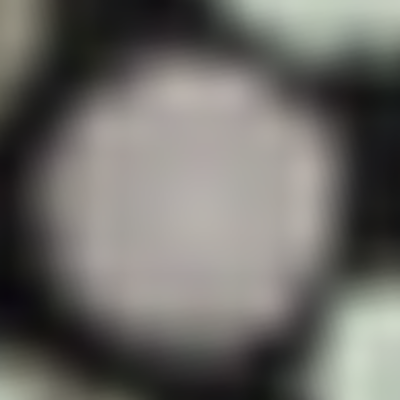

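```bash
python3 - <<'E'
from h import *
for f in('t11.png','t2.png'):
    im=cv2.cvtColor(cv2.imread('pics/'+f),cv2.COLOR_BGR2GRAY); o=310 if f=='t2.png' else 336
    print(im[190:214,o-4 if o==310 else o:o+30])if 0 else print('\n'.join(' '.join('%3d'%v for v in r) for r in im[190:215,302:368]) if f=='t11.png' else '')
E
```

```text
190 191 191 189 188 190 188 189 191 189 190 189 188 189 185 190 190 188 192 191 189 189 188 191 190 192 131 128  70  29  32  24  64 190 195 190 187 186 191 190 188 188 189 186 190 190 189 189 191 188 187 190 190 186 190 188 191 184 187 190 187 190 187 188 189 189
189 189 188 189 188 188 191 188 189 190 190 189 190 189 188 193 190 190 189 188 188 189 188 190 191 190 141 128  83  38  33  24  35 117 190 191 189 188 190 190 188 189 188 185 188 189 184 188 188 187 188 186 188 188 189 189 189 187 188 190 187 188 187 189 190 187
190 188 188 189 191 187 190 187 189 189 187 191 190 188 189 189 188 188 188 187 192 191 186 188 190 195 190 136 125  47  27  28  33 108 199 195 190 189 188 188 191 189 187 185 186 188 188 189 188 188 190 191 186 189 190 191 194 193 192 190 190 187 187 189 190 188
189 190 190 190 191 190 188 190 188 190 188 190 189 188 187 189 187 191 188 189 190 190 189 189 189 191 193 136 129  52  32  28  29  66 192 195 191 188 187 188 190 188 188 190 189 191 189 188 189 192 191 192 193 196 189 188 188 185 191 193 189 188 188 186 189 188
190 187 190 186 189 190 189 187 188 191 187 
[... 4799 characters left out ...]
 191 190 189 189 188 187 189 191 188 135 128  54  30  57  93 124 187 190 189 190 188 188 188 190 188 189 186 187 189 184 185 190 188 188 187 188 188 189 187 186 188 188 186
190 188 188 192 189 190 189 193 190 192 188 187 190 189 191 189 188 190 188 190 188 190 188 184 188 187 189 188 187 189 190 191 128 126 114  94 141 191 193 193 189 188 189 190 190 187 188 188 185 187 189 186 189 186 189 188 190 191 189 188 184 188 188 187 188 189
191 188 186 189 187 187 190 188 189 188 190 189 187 190 186 188 189 190 190 188 188 189 188 186 185 190 191 189 190 190 190 186 138 139 191 195 193 194 191 191 188 187 189 188 189 189 189 188 190 188 189 187 188 187 189 187 186 188 186 190 188 188 186 187 189 188
```

```bash
cat > fit.py <<'E'
from h import *
from scipy.optimize import least_squares
p0=arm.get_image('top')
SS=8; U0,V0,W,Hh=285,140,110,120
def box(a,r0,r1,w,z0,z1,c):
    u=np.array([np.cos(a),np.sin(a)]); t=np.array([-u[1],u[0]])
    return [np.r_[c+r*u+s*w/2*t,z] for z in(z0,z1) for r in(r0,r1) for s in(-1,1)]
def hullfill(im,P,val):
    q=np.array([(proj(p0,X)-[U0,V0]+0.5)*SS-0.5 for X in P],np.float32)
    h=cv2.convexHull(q).reshape(-1,2); cv2.fillConvexPoly(im,np.round(h*16).astype(np.int32),val,lineType=8,shift=4)
def shadow(P,L): return [np.array([X[0]+L[0]*(X[2]-6),X[1]+L[1]*(X[2]-6),6]) for X in P]
def render(c,am,ah,L,sig):
    im=np.full((Hh*SS,W*SS),189,np.uint8)
    H=box(ah,-16,56,14,10,14,c); M=box(am,-24,104,10,16,20,c)
    hullfill(im,shadow(H,L),133); hullfill(im,shadow(M,L),133)
    # sides lower then top identical colour
    hullfill(im,H,29); hullfill(im,M,28)
    im=cv2.resize(im.astype(np.float32),(W,Hh),interpolation=cv2.INTER_AREA)
    return cv2.GaussianBlur(im,(0,0),max(sig,.05))
def mask(am,ah):
    v,u=np.mgrid[V0:V0+Hh,U0:U0+W]; m=np.zeros(u.shape,bool)
    X=np.array([[ray(p0,uu,vv,12)[:2]-C for uu in range(U0,U0+W)] for vv in range(V0,V0+Hh)])
    for a,r0,r1 in((am,34,96),(ah,26,49)):
        d=np.array([np.cos(a),np.sin(a)]); r=X@d; s=X@np.array([-d[1],d[0]]); m|=(r>r0)&(r<r1)&(np.abs(s)<15)
    return m
def fit(fn,am,ah,free_axis):
    g=cv2.cvtColor(cv2.imread('pics/'+fn),cv2.COLOR_BGR2GRAY).astype(np.float32)[V0:V0+Hh,U0:U0+W]
    a0,h0=TH-np.radians(am),TH-np.radians(ah); m=mask(a0,h0)
    def f(x):
        c=C+(x[5:7] if free_axis else 0); return (render(c,a0+x[0]/50,h0+x[1]/50,x[2:4],.5)-g)[m]
    x0=np.r_[0,0,0.,.3,0,0,0]; best=None
    for L in((0,.3),(-.2,.3),(-.4,.2),(.2,.3)):
        x=x0.copy(); x[2:4]=L; s=least_squares(f,x,diff_step=None,method='trf',x_scale=1,jac=lambda x:np.stack([(f(x+e)-f(x-e))/(2*.08 if k not in(2,3) else .1) for k,e in enumerate(np.diag([.08,.08,.05,.05,.08,.08,.08]))],1),loss='soft_l1',f_scale=15,max_nfev=40)
        if best is None or s.cost<best.cost: best=s
    x=best.x; am_=np.degrees(TH-a0-x[0]/50); ah_=np.degrees(TH-h0-x[1]/50)
    print(fn,'axis free' if free_axis else 'axis=C','min %.2f hour %.2f'%(am_,ah_),'L',x[2:4].round(2),'axis',x[5:].round(2),'cost',round(best.cost),'rms',np.sqrt((f(x)**2).mean()).round(1))
if __name__=='__main__':
    for fr in(0,1):
        fit('t2.png',154,270.5,fr); fit('t11.png',0.1,91,fr)
E
python3 fit.py
```

```text
t2.png axis=C min 154.16 hour 270.45 L [-0.08  0.26] axis [0. 0.] cost 17215 rms 9.7
t11.png axis=C min 0.04 hour 91.88 L [-0.04  0.1 ] axis [0. 0.] cost 18859 rms 10.4
t2.png axis free min 153.86 hour 270.51 L [-0.07  0.27] axis [-0.14  0.25] cost 16028 rms 9.3
t11.png axis free min 0.33 hour 90.49 L [-0.04  0.1 ] axis [-0.96  0.18] cost 18417 rms 10.2
```

```bash
cat > fit2.py <<'E'
from fit import *
def joint(items):
    data=[]
    for fn,am,ah in items:
        g=cv2.cvtColor(cv2.imread('pics/'+fn),cv2.COLOR_BGR2GRAY).astype(np.float32)[V0:V0+Hh,U0:U0+W]
        a0,h0=TH-np.radians(am),TH-np.radians(ah); data.append((g,a0,h0,mask(a0,h0)))
    n=len(items)
    def f(x):
        o=[]
        for i,(g,a0,h0,m) in enumerate(data):
            o.append((render(C+x[0:2],a0+x[5+2*i]/50,h0+x[6+2*i]/50,x[2:4],x[4])-g)[m])
        return np.concatenate(o)
    st=np.r_[.1,.1,.04,.04,.05,[.1]*(2*n)]
    J=lambda x:np.stack([(f(x+e)-f(x-e))/(2*st[k]) for k,e in enumerate(np.diag(st))],1)
    for L in((-.08,.26),(-.04,.15)):
        x=np.zeros(5+2*n); x[2:4]=L; x[4]=.4
        s=least_squares(f,x,jac=J,loss='soft_l1',f_scale=15,max_nfev=40); x=s.x
        cov=np.linalg.inv(s.jac.T@s.jac)*100; sd=np.sqrt(np.diag(cov))
        print('cost',round(s.cost),'axis',x[:2].round(2),sd[:2].round(2),'L',x[2:4].round(2),'sig',x[4].round(2))
        for i,(fn,am,ah) in enumerate(items): print('  ',fn,'min %.2f hour %.2f'%(am-np.degrees(x[5+2*i]/50),ah-np.degrees(x[6+2*i]/50)),'sd',np.degrees(sd[5+2*i:7+2*i]/50).round(2))
if __name__=='__main__':
    import sys
    joint([('t2.png',154,270.5),('t6.png',.1,270.5),('t11.png',.1,91)])
E
python3 fit2.py
```

```text
cost 57918 axis [-0.66  0.07] [0.1  0.09] L [-0.19  0.1 ] sig 0.46
   t2.png min 153.74 hour 271.65 sd [0.07 0.16]
   t6.png min 0.25 hour 271.66 sd [0.07 0.17]
   t11.png min 0.26 hour 90.64 sd [0.07 0.21]
cost 61257 axis [0.06 0.13] [0.12 0.09] L [-0.24  0.08] sig 0.46
   t2.png min 154.08 hour 270.60 sd [0.08 0.18]
   t6.png min 0.11 hour 270.59 sd [0.07 0.18]
   t11.png min 0.10 hour 91.17 sd [0.07 0.21]
```

The estimates put the short hand at 90.5 to 91.9°, so slightly past three. I have time for one small nudge of about 0.8°.

```bash
python3 - <<'E'
from plan import *
st()
g=fpose(90.6,47,-34,172,1); c=load(); N=5
for k in range(1,N+1): line(c+(g-c)*k/N,2,2 if k==N else 0)
line(fpose(90.6,47,-34,95,1),4,2)
line(fpose(90.6,47,-34,82.5,1),4,2)
line(fpose(89.8,47,-18.5,82.5,1),8,2)
arc(89.8,89.8,4,47,-20,82.5,1,off1=-34)
c=load(); c[2]=172; line(c,4)
g=np.array([420,-470,200,-20]);c=load()
for k in range(1,N+1): line(c+(g-c)*k/N,2,2 if k==N else 0)
E
```

```text
t 28.55 pos [ 420.1 -469.9  200.1] yaw -19.97 tilt [ 0. -0. -1.] F [-0.19  0.07 -0.2 ] w -0.3 cmd [ 420. -470.  200.  -20.]
[[[-0.009, -0.319, 0.028, 0, 0, -0.115, -1],
[-0.018, -0.639, 0.056, 0, 0, -0.23, -1]]]
[[[0.027, -0.318, 0.028, 0, 0, -0.115, -1],
[0.055, -0.636, 0.056, 0, 0, -0.229, -1]]]
[[[0.064, -0.313, 0.028, 0, 0, -0.115, -1],
[0.127, -0.627, 0.056, 0, 0, -0.23, -1]]]
[[[0.099, -0.303, 0.028, 0, 0, -0.115, -1],
[0.198, -0.607, 0.056, 0, 0, -0.229, -1]]]
[[[0.133, -0.29, 0.028, 0, 0, -0.115, -1],
[0.267, -0.581, 0.056, 0, 0, -0.23, -1],
[0.267, -0.581, 0.056, 0, 0, -0.23, -1],
[0.267, -0.581, 0.056, 0, 0, -0.23, -1]]]
[[[-0.0, 0.0, 0.193, 0, 0, 0.0, -1],
[-0.0, 0.0, 0.385, 0, 0, 0.0, -1],
[-0.0, 0.0, 0.578, 0, 0, 0.0, -1],
[-0.0, 0.0, 0.77, 0, 0, 0.0, -1],
[-0.0, 0.0, 0.77, 0, 0, 0.0, -1],
[-0.0, 0.0, 0.77, 0, 0, 0.0, -1]]]
[[[-0.0, 0.0, 0.031, 0, 0, 0.0, -1],
[-0.0, 0.0, 0.062, 0, 0, 0.0, -1],
[-0.0, 0.0, 0.094, 0, 0, 0.0, -1],
[-0.0, 0.0, 0.125, 0, 0, 0.0, -1],
[-0.0, 0.0, 0.125, 0, 0, 0.0, -1],
[-0.0, 0.0, 0.125, 0, 0, 0.0, -1]]]
[[[0.02, 0.0, 0.0, 0, 0, -0.003, -1],

[... 457 characters left out ...]

[-0.155, -0.0, 0.0, 0, 0, 0.0, -1]]]
[[[0.0, 0.0, -0.224, 0, 0, -0.0, -1],
[0.0, 0.0, -0.448, 0, 0, -0.0, -1],
[0.0, 0.0, -0.671, 0, 0, -0.0, -1],
[0.0, 0.0, -0.895, 0, 0, -0.0, -1]]]
[[[-0.17, 0.27, -0.028, 0, 0, 0.118, -1],
[-0.34, 0.541, -0.056, 0, 0, 0.235, -1]]]
[[[-0.137, 0.288, -0.028, 0, 0, 0.118, -1],
[-0.275, 0.576, -0.056, 0, 0, 0.235, -1]]]
[[[-0.102, 0.303, -0.028, 0, 0, 0.118, -1],
[-0.205, 0.605, -0.056, 0, 0, 0.235, -1]]]
[[[-0.066, 0.313, -0.028, 0, 0, 0.118, -1],
[-0.132, 0.625, -0.056, 0, 0, 0.236, -1]]]
[[[-0.029, 0.318, -0.028, 0, 0, 0.117, -1],
[-0.058, 0.636, -0.056, 0, 0, 0.235, -1],
[-0.058, 0.636, -0.056, 0, 0, 0.235, -1],
[-0.058, 0.636, -0.056, 0, 0, 0.235, -1]]]
```

Emit:
apply_moves(
  increments=[
    [[-0.009, -0.319, 0.028, 0, 0, -0.115, -1], [-0.018, -0.639, 0.056, 0, 0, -0.23, -1]],
  ],
)

```text
clock: 28.75
position: [440.0, -409.2, 194.2]
ee_rot: [0.993, -0.117, 0.0, 0.0]
contact_force: [-0.1, -0.1, 0.6]
gripper_width: 0.0
```

Emit:
apply_moves(
  increments=[
    [[0.027, -0.318, 0.028, 0, 0, -0.115, -1], [0.055, -0.636, 0.056, 0, 0, -0.229, -1]],
  ],
)

```text
clock: 28.95
position: [460.5, -347.7, 188.8]
ee_rot: [0.998, -0.059, 0.0, 0.0]
contact_force: [0.5, 0.8, -0.1]
gripper_width: 0.1
```

Emit:
apply_moves(
  increments=[
    [[0.064, -0.313, 0.028, 0, 0, -0.115, -1], [0.127, -0.627, 0.056, 0, 0, -0.23, -1]],
  ],
)

```text
clock: 29.15
position: [480.7, -286.8, 183.3]
ee_rot: [1.0, -0.001, 0.0, 0.0]
contact_force: [0.5, 0.5, 1.1]
gripper_width: -0.1
```

Emit:
apply_moves(
  increments=[
    [[0.099, -0.303, 0.028, 0, 0, -0.115, -1], [0.198, -0.607, 0.056, 0, 0, -0.229, -1]],
  ],
)

```text
clock: 29.35
position: [500.7, -226.2, 177.7]
ee_rot: [0.998, 0.056, 0.0, 0.0]
contact_force: [0.6, 0.5, 0.7]
gripper_width: 0.0
```

Emit:
apply_moves(
  increments=[
    [[0.133, -0.29, 0.028, 0, 0, -0.115, -1], [0.267, -0.581, 0.056, 0, 0, -0.23, -1], [0.267, -0.581, 0.056, 0, 0, -0.23, -1], [0.267, -0.581, 0.056, 0, 0, -0.23, -1]],
  ],
)

```text
clock: 29.75
position: [520.7, -166.2, 172.0]
ee_rot: [0.994, 0.113, -0.0, 0.0]
contact_force: [0.1, -0.0, -0.6]
gripper_width: -0.2
```

Emit:
apply_moves(
  increments=[
    [[0, 0, 0.193, 0, 0, 0, -1], [0, 0, 0.385, 0, 0, 0, -1], [0, 0, 0.578, 0, 0, 0, -1], [0, 0, 0.77, 0, 0, 0, -1], [0, 0, 0.77, 0, 0, 0, -1], [0, 0, 0.77, 0, 0, 0, -1]],
  ],
)

```text
clock: 30.35
position: [520.5, -167.6, 95.2]
ee_rot: [0.994, 0.112, -0.0, 0.0]
contact_force: [-0.2, -0.6, 0.9]
gripper_width: -0.2
```

Emit:
apply_moves(
  increments=[
    [[0, 0, 0.031, 0, 0, 0, -1], [0, 0, 0.062, 0, 0, 0, -1], [0, 0, 0.094, 0, 0, 0, -1], [0, 0, 0.125, 0, 0, 0, -1], [0, 0, 0.125, 0, 0, 0, -1], [0, 0, 0.125, 0, 0, 0, -1]],
  ],
)

```text
clock: 30.95
position: [520.5, -166.6, 82.4]
ee_rot: [0.994, 0.112, -0.0, 0.0]
contact_force: [0.1, 0.2, -0.5]
gripper_width: 0.1
```

Emit:
apply_moves(
  increments=[
    [[0.02, 0, 0, 0, 0, -0.003, -1], [0.04, 0.001, 0, 0, 0, -0.007, -1], [0.061, 0.001, 0, 0, 0, -0.01, -1], [0.081, 0.001, 0, 0, 0, -0.014, -1], [0.101, 0.002, 0, 0, 0, -0.017, -1], [0.121, 0.002, 0, 0, 0, -0.021, -1], [0.141, 0.003, 0, 0, 0, -0.024, -1], [0.161, 0.003, 0, 0, 0, -0.028, -1], [0.161, 0.003, 0, 0, 0, -0.028, -1], [0.161, 0.003, 0, 0, 0, -0.028, -1]],
  ],
)

```text
clock: 31.95
position: [536.3, -163.4, 82.5]
ee_rot: [0.993, 0.119, 0.0, -0.0]
contact_force: [-0.3, 0.7, 0.1]
gripper_width: -0.1
```

Emit:
apply_moves(
  increments=[
    [[-0.05, 0, 0, 0, 0, 0, -1], [-0.085, 0, 0, 0, 0, 0, -1], [-0.12, 0, 0, 0, 0, 0, -1], [-0.155, 0, 0, 0, 0, 0, -1]],
  ],
)

```text
clock: 32.35
position: [520.8, -167.2, 82.6]
ee_rot: [0.993, 0.119, -0.0, -0.0]
contact_force: [-0.0, 0.3, -0.1]
gripper_width: 0.3
```

Emit:
apply_moves(
  increments=[
    [[0, 0, -0.224, 0, 0, 0, -1], [0, 0, -0.448, 0, 0, 0, -1], [0, 0, -0.671, 0, 0, 0, -1], [0, 0, -0.895, 0, 0, 0, -1]],
  ],
)

```text
clock: 32.75
position: [520.8, -167.1, 172.9]
ee_rot: [0.993, 0.119, -0.0, -0.0]
contact_force: [0.0, -0.3, -0.3]
gripper_width: 0.5
```

Emit:
apply_moves(
  increments=[
    [[-0.17, 0.27, -0.028, 0, 0, 0.118, -1], [-0.34, 0.541, -0.056, 0, 0, 0.235, -1]],
  ],
)

```text
clock: 32.95
position: [501.1, -227.8, 178.8]
ee_rot: [0.998, 0.061, 0.001, 0.0]
contact_force: [0.3, -0.0, 0.1]
gripper_width: -0.0
```

Emit:
apply_moves(
  increments=[
    [[-0.137, 0.288, -0.028, 0, 0, 0.118, -1], [-0.275, 0.576, -0.056, 0, 0, 0.235, -1]],
  ],
)

```text
clock: 33.15
position: [480.0, -289.2, 183.5]
ee_rot: [1.0, 0.001, 0.0, 0.0]
contact_force: [0.6, -0.7, -0.2]
gripper_width: 0.0
```

Emit:
apply_moves(
  increments=[
    [[-0.102, 0.303, -0.028, 0, 0, 0.118, -1], [-0.205, 0.605, -0.056, 0, 0, 0.235, -1]],
  ],
)

```text
clock: 33.35
position: [459.6, -349.9, 189.0]
ee_rot: [0.998, -0.058, -0.0, -0.0]
contact_force: [0.3, -0.3, 0.1]
gripper_width: 0.0
```

Emit:
apply_moves(
  increments=[
    [[-0.066, 0.313, -0.028, 0, 0, 0.118, -1], [-0.132, 0.625, -0.056, 0, 0, 0.236, -1]],
  ],
)

```text
clock: 33.55
position: [439.4, -410.5, 194.5]
ee_rot: [0.993, -0.117, -0.0, -0.0]
contact_force: [-0.2, 0.0, -0.5]
gripper_width: -0.2
```

Emit:
apply_moves(
  increments=[
    [[-0.029, 0.318, -0.028, 0, 0, 0.117, -1], [-0.058, 0.636, -0.056, 0, 0, 0.235, -1], [-0.058, 0.636, -0.056, 0, 0, 0.235, -1], [-0.058, 0.636, -0.056, 0, 0, 0.235, -1]],
  ],
)

```text
clock: 33.95
position: [419.3, -470.2, 199.6]
ee_rot: [0.985, -0.174, -0.0, -0.0]
contact_force: [0.0, 0.6, 0.1]
gripper_width: 0.3
```

```bash
python3 - <<'E'
from plan import *
st()
p=snap('top','t12.png'); print(hands(p),signfit(p)); snap('side','s12.png')
im=rect(p,C[0],C[1],14,2.5,120)
cv2.imwrite('pics/r12.png',cv2.cvtColor(im,cv2.COLOR_RGB2BGR))
from fit2 import joint
joint([('t2.png',154,270.5),('t11.png',.1,91),('t12.png',.1,90.5)])
a=cv2.imread('pics/t11.png').astype(int);b=cv2.imread('pics/t12.png').astype(int); d=np.abs(a-b).max(2)>40; print(np.argwhere(d)[:,::-1].min(0) if d.any() else 0,np.argwhere(d)[:,::-1].max(0) if d.any() else 0)
E
```

```text
t 33.95 pos [ 419.3 -470.2  199.6] yaw -20.06 tilt [-5.e-04  7.e-04 -1.e+00] F [0.01 0.63 0.1 ] w 0.3 cmd [ 420. -470.  200.  -20.]
{'min': [(np.float64(292.625), np.float64(359.79), np.float64(0.15))], 'hour': [(np.float64(296.6875), np.float64(0.52), np.float64(0.43)), (np.float64(385.8125), np.float64(90.75), np.float64(89.31))]} (array([ 562.7, -108.5]), array([638.9, 559.4]), 76.54, array([ 543.3, -113.4]))
cost 57133 axis [-0.65  0.14] [0.11 0.09] L [-0.18  0.1 ] sig 0.46
   t2.png min 153.69 hour 271.60 sd [0.07 0.2 ]
   t11.png min 0.30 hour 90.83 sd [0.07 0.21]
   t12.png min 0.31 hour 89.72 sd [0.07 0.18]
cost 59936 axis [-0.01  0.04] [0.11 0.08] L [-0.2   0.09] sig 0.46
   t2.png min 154.15 hour 270.67 sd [0.06 0.21]
   t11.png min 0.08 hour 91.27 sd [0.07 0.2 ]
   t12.png min 0.08 hour 90.47 sd [0.07 0.18]
[339 194] [360 204]
```

View pics/r12.png

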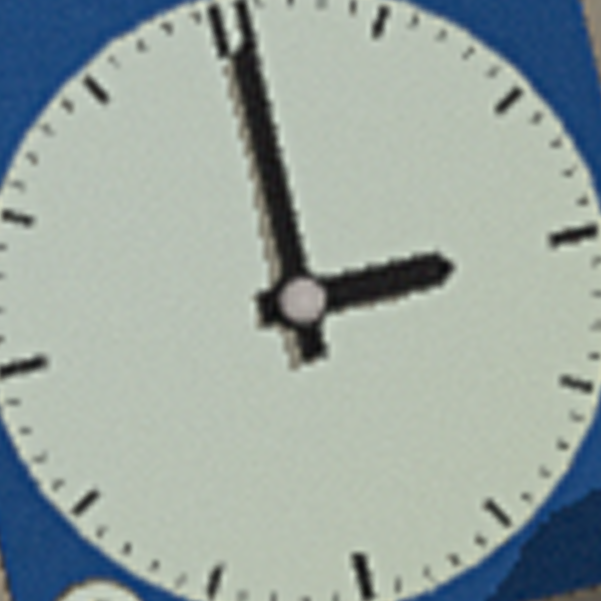

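View pics/s12.png

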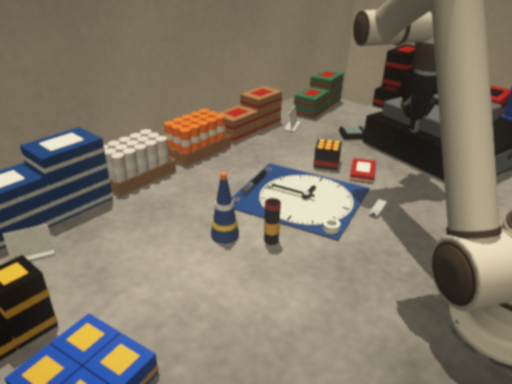

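The short hand now reads 89.7 to 90.5° and the long hand 0.1 to 0.3°. The sign hasn't moved and the gripper is clear, so I'm handing in.

```bash
python3 -c "
from bench import arm
print(arm.job_done()); print(arm.read_state()['clock'])"
```

```text
the job is handed in; nothing more can be done
None
the job is handed in; nothing more can be done
```

The sign is set to three o'clock and handed in at about 34 s of the 72 s allowed. I used the closed fingertips: first the long hand counter-clockwise round to twelve, then the short hand counter-clockwise via six to three. The short hand needed one extra nudge of about 0.8°.

Last checks, by camera before handing in:
- **Long hand:** 0.1–0.3° past twelve by the image fits. Two simpler estimates gave −0.2° and +0.15°.
- **Short hand:** 89.7–90.5° by the image fits, where three o'clock is 90°. The simpler estimates disagreed a little, at 89.3° and 90.75°, so it is known only to within about 1°.
- **Sign:** its fitted position did not change.
- **Surroundings:** comparing the pictures taken before and after the pushes showed nothing changed but the hands, the arm and its shadow. After the nudge only the short hand had changed. One network reading put the lighter at the label roll. I took it for a mix-up, as that comparison showed no change at the lighter.
- **Forces:** readings stayed below about 2 N, mostly noise. The gripper stood clear of everything at the end.

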